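# Shim the short foot of a rocking bench balance

## Task

The bench balance rocks because one of its four ball feet is short. Without picking anything up, push the grey wedge shim along the bench, thin end first, under the short foot until its raised heel meets the foot and the balance stands level. Then press down briefly (about 6 N) on the round pad over the opposite foot to check that it no longer rocks, and leave everything else, and the balance itself, where it stands.

Things in the scene. Friction and masses are not known exactly. Their poses are not given: they have to be found in the camera images.
- shim: Grey plastic wedge shim on the bench, 0.12 kg, 90 mm long. Origin: underside, below where the foot's centre stands when fully home. +x to the thin end, z up. Ramp from 1 mm high at x = 60 mm to 8 mm at x = 10; flat land 8 mm high from x = 10 to -16; heel from x = -16 to -30. Ramp and land 50 mm wide. It starts 90 to 130 mm from the short foot, pointing roughly at it (within 0.6 rad)
- shim_heel (a point): Centre of the upright flat back of the shim's raised heel (60 mm wide, 30 mm high, 14 mm thick), 15 mm above the bench and 30 mm behind the shim's origin: the face to push. Bench friction about 0.6. Driving the shim under the foot takes some 3 to 9 N; once the heel meets the foot the push rises steeply, and at about 12 to 18 N the balance would begin to slide
- short_foot (a point): Centre of the short foot: a 32 mm black rubber ball on a steel stem under the end of the balance arm nearest the shim. Its centre is 16 mm above the bench at the start, 24 mm once shimmed, and must end above the shim's origin. The 26 mm wide arm over it (underside 32 mm up at the start, 40 mm when level) with its 34 mm pad reaches 17 mm outward past the ball's centre
- pan (a point): Centre of the top of the steel pan of the balance (loose, 2.5 kg, white housing 130 x 150 mm, top 82 mm up), 92 mm above the bench when level. Axes fixed to the balance: x from the short foot to the opposite foot, z normal to the pan (vertical when level; leans 0.067 rad to the short foot at the start). Four arms at right angles, feet 120 mm from the housing's centre, which is 10 mm to +y of the pan's
- check_pad (a point): Centre of the top of the 34 mm grey round pad on the arm over the foot opposite to the short one. 56 mm above the bench when level; about 8 mm higher at the start, as that foot is in the air.
- weight: Bystander: steel knob weight, 32 mm diameter, 50 mm tall, upright, standing between two arms of the balance. Origin: centre of its underside.
- spacer: Bystander: plain aluminium block 45 x 30 x 20 mm, beside the balance. Origin: centre of its underside.
- jar: Bystander: closed jar, 60 mm diameter, 75 mm tall. Origin: centre of its underside.
- screwdriver: Bystander: screwdriver lying on the bench, along its own x. Origin: underside, near its middle.
- cup: Bystander: white plastic cup, 68 mm rim diameter, 70 mm tall. Origin: centre of its underside.
There are look-alikes about, which are no part of the job. There is more than one size of the shim; the one meant has the size given above.

How it is judged (in metres and radians):
On the way, in this order (a step that is already met when the one before it is completed fails the run):
1. the shim is fully home under the short foot and the balance stands level (horizontal distance between shim and short_foot below 0.014 m and angle between pan's own z axis and vertical below 0.015 rad and contact force between shim and balance above 0.3 N), for 0.2 s.
2. the pad over the opposite foot is pressed with the fingers and the balance does not rock (contact force between the fingers and balance above 2.5 N and horizontal distance between the grasp point and check_pad below 0.05 m and horizontal distance between shim and short_foot below 0.014 m and angle between pan's own z axis and vertical below 0.015 rad), for 0.1 s.
At the end, for the whole second after the job is handed in: The shim's origin is within 14 mm (seen from above) of the short foot's centre, the shim lies flat on the bench carrying the foot, the pan is level within 0.015 rad, the balance is within 40 mm of where it stood, and the bystanders within 30 mm of theirs (all of step 1 and linear speed of shim below 0.01 m/s and height (world z) of shim below 0.004 m and distance of pan from where it was at the start of the episode below 0.04 m and distance of each of weight, spacer, jar, screwdriver, cup from where it was at the start of the episode below 0.03 m); the robot touches nothing.
It fails at once if the shim was lifted off the bench (height (world z) of shim above 0.008 m).
It fails at once if the balance was lifted or tipped (height (world z) of pan above 0.112 m or angle between pan's own z axis and vertical above 0.13 rad).
It fails at once if the balance was shoved away from its place (distance of pan from where it was at the start of the episode above 0.05 m).
It fails at once if a bystander was disturbed (distance of any of weight, spacer, jar, screwdriver, cup from where it was at the start of the episode above 0.03 m).
It also fails if it takes over 54 s, if anything falls off the work surface, if the arm or the gripper's body presses on something with over 40 N, if the wrist force passes 120 N, or if a joint passes its speed limit or range.

## Robot

A 6-joint arm with a two-finger parallel gripper is mounted at the origin on the work surface. World frame = base frame: x ahead of the robot, y to its left, z up, the work surface at z = 0. Lengths are in mm, angles in rad, forces in N, time in s.
With the tool pointing down it reaches from about 350 to 875 mm from the base axis. Payload 4.2 kg.
Tool frame: the origin (TCP) lies midway between the tips of the shut fingers; the grasp point (between the pads) lies 19 mm behind it; z points along the fingers, y is the direction in which the jaws open and shut (so a half turn about z gives the same grasp; the last joint's range is limited). The gripper opens to 85 mm and grips with 20 to 120 N. Pads are 22 mm wide; open, the fingers measure 114 mm over their backs; the gripper's body (76 mm by 85 mm) begins 54 mm behind the grasp point. The pads swing forward as they close: fully open they stand 13 mm farther back than shut.
Start: joints at [-0.968, 0.385, 0.008, 0, -1.194, -0.259], TCP at [210.681, -588.398, 202.912] pointing down, gripper open.
Joint ranges: [-3.14, 3.14], [-1.21, 2.06], [-1.07, 1.41], [-3.16, 2.05], [-2.99, -0.16], [-3.1, 3.1]. Speed limits (rad/s): [2.79, 2.79, 3.14, 3.14, 3.14, 3.14].

## Interface

Orientations are given as a unit quaternion [x, y, z, w].
In Python, from bench import arm gives the robot as it stands.
- The arm moves only by the tool send_rows, never from a script. Its arguments are lists of equal length, an entry for each row: "translation": the shift along the tool's x, y, z in mm, a list of three; "dr": the turn, a rotation vector about the tool's x, y, z in degrees, a list of three; "grip": the finger opening in mm, from 0 to 85.4. In form: {"translation": [[dx, dy, dz], ...], "dr": [[ax, ay, az], ...], "grip": [grip, ...]}. A call has exactly 5 rows; each row shifts and turns the commanded pose from where the row before left it, along the tool's axes as they then stand; what a row does not reach is not made up. A row lasts 1/8 s, in which the tool goes at most 62.5 mm and 10.7 degrees, less where a joint would pass 70% of its speed; a pose out of reach is approached as far as the arm can. A call with a gripper value outside its range is refused whole. The fingers move at their own pace and stop on an object; the grip force is fixed at half the most. Time passes only in rows, so rows that do not move let the fingers close, or fill a call up. It gives the time, the measured TCP pose, the force and the opening at its end, in the units of the state.
- arm.read_state(): the state, without advancing time (a new reading comes with each control period).
- arm.get_image(name): name is "scene" or "top"; returns the picture (420x560x3 uint8, red, green, blue); there is no depth.
- arm.camera_info(name): a dict with "fx", "fy", "cx", "cy" (pixels), "cam_to_world" (4x4, takes a point from camera to world coordinates). Camera axes: x right, y down, z forward; pixel columns grow to the right and rows downward; lengths in mm; the calibration is good to about 2 mm. A picture is of the moment at which its call begins. camera_info takes no time and is no camera call.
- arm.job_done(): hands the job in, once; it reports no verdict.
Trained networks look in the newest picture that a camera, given by its name, has taken for a name from the list of things; names that differ only in an ending like _2 or _b are one class to them, and where a whole thing is asked for, a point or a joint stands for the part that bears it (a point fixed in the world has none). Each returns a list of dicts, best first, with "confidence" (0 to 1); they miss things now and then, are a little off and sometimes report something else, mostly with a low value. They report only what shows in the picture. A call takes as long as a camera call. They do not tell look-alikes from the thing itself.
- arm.search_frame(thing, camera): "xyz" ([x, y, z] in mm, in world coordinates, good to about 4 mm: the middle of the surface that is visible of it).
- arm.place_of(thing, camera): "xyz" ([x, y, z] in mm, in world coordinates, good to about 4 mm: a listed point, or the origin of a listed thing).
The state is a dict: "clock": time; "joints": joint angles; "joint_vel": joint speeds; "joint_efforts": joint torques, N m; "position": TCP position; "ee_rot": TCP orientation; "contact_force": force on the tool from outside, world axes, zero at the start; "wrist_torque": the same for the moment, N m; "gripper_width": finger opening in mm.
Only numpy, scipy, OpenCV 4.12 (cv2) and the standard library are available. Lean on these libraries where they do the work, as an engineer would, in place of code of your own. Each camera call takes 0.05 s, during which the arm holds its last target.

## Working session

There is one attempt and no reset: what is moved stays moved. The work goes in short steps, Python scripts to look and compute and a tool call to move; the robot and the scene stay as the last step left them, time stands still between calls to the robot, and variables do not carry over. Pictures are saved under pics/ and viewed, and the job is handed in when it is done.

Besides the shell and the picture viewer there is one more tool, called after "Emit:" as name(argument=value, ...) on one line, values as JSON. send_rows: Moves the arm, as the interface text tells. Its arguments: {"type":"object","properties":{"translation":{"type":"array"},"dr":{"type":"array"},"grip":{"type":"array"}},"required":["translation","dr","grip"]}

```bash
ls; mkdir -p pics; python3 - <<'E'
from bench import arm
import cv2,numpy as np
s=arm.read_state();print(s)
for n in("scene","top"):
    im=arm.get_image(n);cv2.imwrite(f"pics/{n}0.png",im[:,:,::-1]);c=arm.camera_info(n);print(n,c)
    for t in("shim","shim_heel","short_foot","pan","check_pad","weight","spacer","jar","screwdriver","cup"):
        print(t,[(np.round(d["xyz"]).tolist(),round(d["confidence"],2)) for d in arm.place_of(t,n)])
E
```

```text
pics
{'clock': 0.0, 'joints': array([-9.68391256e-01,  3.85528554e-01,  6.64920694e-03, -5.43287964e-04,
       -1.19398944e+00, -2.58625224e-01]), 'joint_vel': array([ 0.00014613,  0.00055143, -0.00039992, -0.00156595, -0.00072126,
        0.00015617]), 'joint_efforts': array([ 5.26047425e-04, -3.92287660e+01,  1.88409108e+01,  4.18636233e+00,
       -4.60029056e-03, -2.75207334e-06]), 'position': array([ 210.48437456, -587.81144848,  201.84112444]), 'ee_rot': array([-1.70945890e-01,  9.85279841e-01,  1.04704732e-03, -2.03015797e-04]), 'contact_force': array([-0.52460083,  0.42143238,  0.80519944]), 'wrist_torque': array([-0.01199936,  0.00443401, -0.01277724]), 'gripper_width': 85.44767993269058}
scene {'fx': 459.574059213761, 'fy': 459.574059213761, 'cx': 273.18245241604444, 'cy': 211.0759937703534, 'cam_to_world': array([[-1.93990053e-01,  7.26825237e-01, -6.58857294e-01,
         1.25839848e+03],
       [ 9.81001581e-01,  1.42399941e-01, -1.31750348e-01,
         1.22677908e+02],
       [-1.93823789e-03, -6.71898304e-01, -7.40640879e-01,
         8.85109376e+02],
       [ 0.0000
[... 998 characters left out ...]
00000000e+00,  0.00000000e+00,  0.00000000e+00,
         1.00000000e+00]])}
shim [([418.0, -171.0, -0.0], 0.92), ([523.0, -116.0, -3.0], 0.81), ([626.0, -176.0, 3.0], 0.65)]
shim_heel [([400.0, -156.0, 12.0], 0.91), ([521.0, -152.0, 16.0], 0.73), ([630.0, -158.0, 6.0], 0.65)]
short_foot [([544.0, -9.0, 18.0], 0.73)]
pan [([564.0, 110.0, 88.0], 0.73)]
check_pad [([563.0, 229.0, 61.0], 0.64), ([472.0, -423.0, -0.0], 0.36)]
weight [([544.0, -8.0, 19.0], 0.64), ([447.0, 20.0, 2.0], 0.61)]
spacer [([656.0, -16.0, -1.0], 0.52)]
jar [([403.0, 351.0, -0.0], 0.57)]
screwdriver [([587.0, 399.0, 1.0], 0.9), ([519.0, -148.0, 16.0], 0.42), ([526.0, -113.0, -4.0], 0.22)]
cup [([470.0, -418.0, 2.0], 0.72)]
```

View pics/scene0.png

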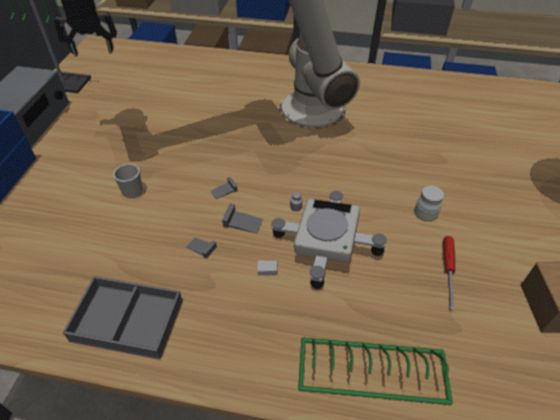

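View pics/top0.png

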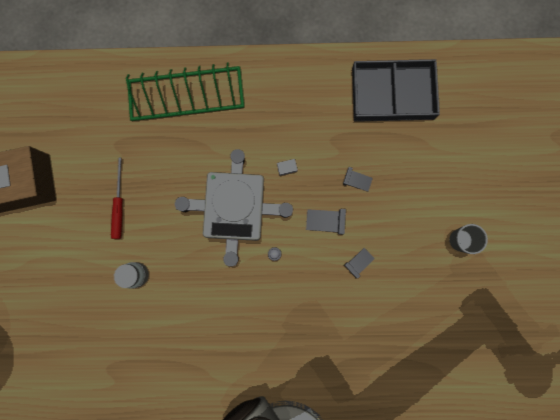

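```bash
python3 - <<'E'
import cv2
for n,(a,b,c,d) in(("scene",(60,290,150,330)),("top",(170,380,90,250))):
    im=cv2.imread(f"pics/{n}0.png")[c:d,a:b];cv2.imwrite(f"pics/{n}0z.png",cv2.resize(im,None,fx=3.3,fy=3.3,interpolation=cv2.INTER_CUBIC))
E
```

```text
(no output)
```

View pics/scene0z.png

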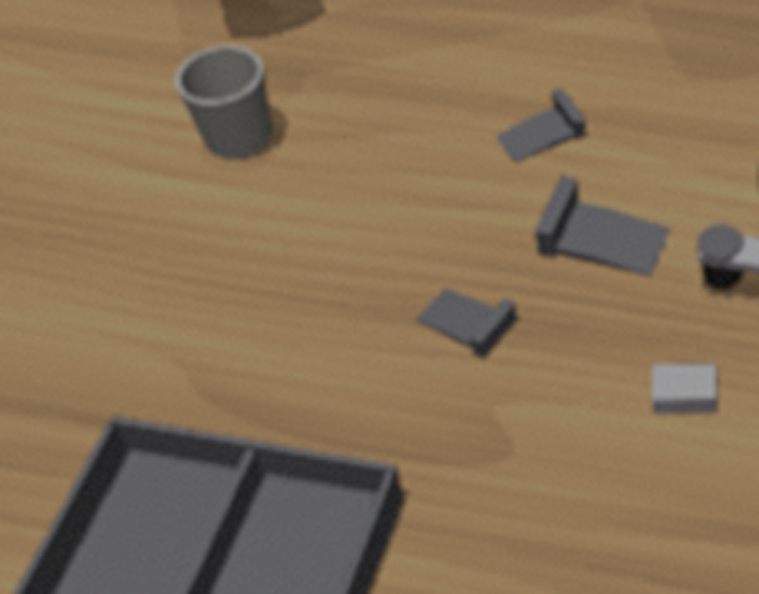

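View pics/top0z.png

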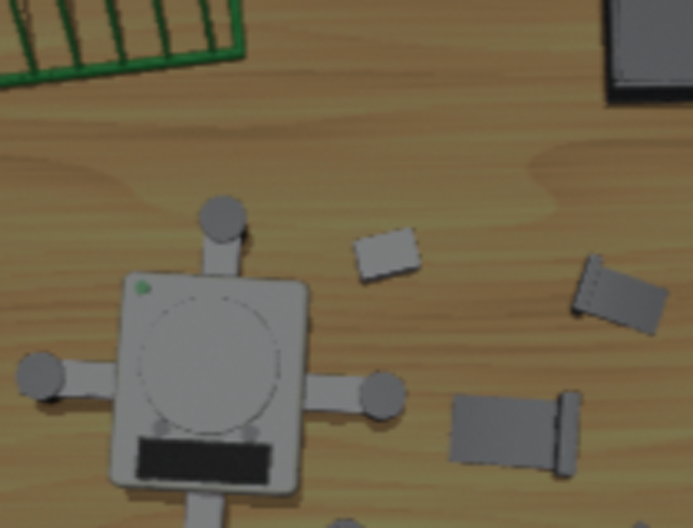

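The top view shows three shims. The large one, about 90 mm long, is at top px ~(326,221), with its heel at px 342 pointing away from the balance. The short foot's pad is at px ~(286,210). I'll fit the shim's silhouette in both cameras, and fit the pads as well.

```bash
cat > h.py <<'E'
import numpy as np,cv2
from bench import arm
from scipy.optimize import minimize
def proj(P,n):
    c=arm.camera_info(n);T=np.linalg.inv(c["cam_to_world"]);P=np.atleast_2d(P)
    q=P@T[:3,:3].T+T[:3,3];return np.c_[c["fx"]*q[:,0]/q[:,2]+c["cx"],c["fy"]*q[:,1]/q[:,2]+c["cy"]]
def back(uv,z,n):
    c=arm.camera_info(n);M=c["cam_to_world"];uv=np.atleast_2d(uv).astype(float)
    d=np.c_[(uv[:,0]-c["cx"])/c["fx"],(uv[:,1]-c["cy"])/c["fy"],np.ones(len(uv))]@M[:3,:3].T
    return M[:3,3]+d*((z-M[2,3])/d[:,2])[:,None]
def hulls():
    a=np.array([[x,s*25,z] for s in(-1,1) for x,z in((60,0),(60,1),(10,8),(-16,8),(-16,0))],float)
    b=np.array([[x,s*30,z] for s in(-1,1) for x in(-16,-30) for z in(0,30)],float)
    return a,b
def render(p,n,shape,S=4):
    c,s=np.cos(p[2]),np.sin(p[2]);m=np.zeros((shape[0]*S,shape[1]*S),np.uint8)
    for h in hulls():
        w=np.c_[h[:,0]*c-h[:,1]*s+p[0],h[:,0]*s+h[:,1]*c+p[1],h[:,2]]
        q=cv2.convexHull(((proj(w,n)+.5)*S-.5).astype(np.float32))
        cv2.fillConvexPoly(m,np.round(q*16).astype(np.int32),255,shift=4)
    return cv2.resize(m,shape[::-1],interpolation=cv2.INTER_AREA)/255.
def mask(im,p):
    hsv=cv2.cvtColor(im,cv2.COLOR_RGB2HSV);return hsv[:,:,1]
def fit(ims,p0,rad=75):
    D={}
    for n,im in ims.items():
        roi=np.zeros(im.shape[:2],np.uint8);u=proj([p0[0],p0[1],5],n)[0]
        cv2.circle(roi,tuple(int(v) for v in u),rad*4//10,1,-1)
        s=mask(im,p0).astype(float);m=np.clip((100-s)/50,0,1)
        D[n]=(m,roi>0)
    def cost(p,ns):return sum(np.abs(render(p,n,D[n][0].shape)-D[n][0])[D[n][1]].sum() for n in ns)
    out={}
    for ns in [[n] for n in ims]+[list(ims)]:
        r=minimize(cost,p0,args=(ns,),method="Nelder-Mead",options=dict(initial_simplex=np.array(p0)+np.array([[0,0,0],[6,0,0],[0,6,0],[0,0,.1]]),xatol=.05,fatol=.05))
        out["+".join(ns)]=r.x;print(ns,np.round(r.x,3),round(r.fun,1))
    return out,D
E
python3 - <<'E'
from h import *
ims={n:cv2.imread(f"pics/{n}0.png")[:,:,::-1].copy() for n in("scene","top")}
o,D=fit(ims,[523,-116,1.57])
V=[]
for n,im in ims.items():
    p=list(o.values())[-1];b=im[:,:,::-1].copy();b=cv2.resize(b,None,fx=4,fy=4,interpolation=cv2.INTER_CUBIC)
    cs,_=cv2.findContours((cv2.resize(render(p,n,im.shape[:2]),None,fx=4,fy=4)>.5).astype(np.uint8),0,2);cv2.drawContours(b,cs,-1,(0,255,0),1)
    u=proj([545,-70,5],n)[0]*4;x,y=int(u[0]),int(u[1]);V.append(b[y-200:y+200,x-200:x+200])
cv2.imwrite("pics/fit0.png",np.hstack(V))
E
```

```text
['scene'] [ 520.948 -117.337    1.473] 73.3
['top'] [ 520.446 -117.531    1.477] 21.9
['scene', 'top'] [ 520.358 -117.43     1.472] 97.1
```

View pics/fit0.png

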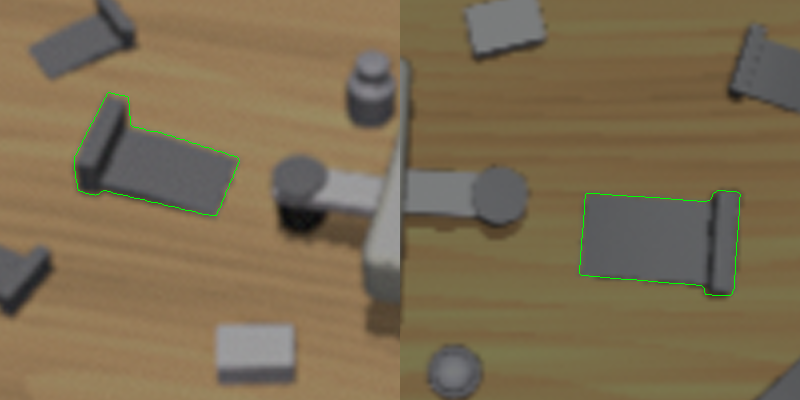

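The fit outlines hug the wedge in both views, and the cameras agree to within 1 mm. Next I'll locate the balance feet from the four pads.

```bash
python3 - <<'E'
from h import *
im=cv2.imread("pics/top0.png")
V=[]
for n,z,cen in(("top",48,(547,-11)),("top",64,(563,231)),("scene",48,(547,-11)),("scene",64,(563,231))):
    im=cv2.imread(f"pics/{n}0.png");u=proj([*cen,z],n)[0].astype(int)
    c=im[u[1]-20:u[1]+20,u[0]-20:u[0]+20];c=cv2.resize(c,None,fx=10,fy=10,interpolation=cv2.INTER_CUBIC)
    for k in range(0,40,10):cv2.putText(c,str(u[0]-20+k),(k*10,10),0,.35,(0,255,255));cv2.putText(c,str(u[1]-20+k),(0,k*10+5),0,.35,(0,255,255))
    # predicted circle
    t=np.linspace(0,6.28,60);q=np.round((proj(np.c_[cen[0]+17*np.cos(t),cen[1]+17*np.sin(t),0*t+z],n)+.5-(u-20))*10).astype(np.int32)
    cv2.polylines(c,[q],True,(0,255,0),1)
    V.append(c)
cv2.imwrite("pics/pads.png",cv2.resize(np.vstack([np.hstack(V[:2]),np.hstack(V[2:])]),(600,600)))
E
```

```text
(no output)
```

View pics/pads.png

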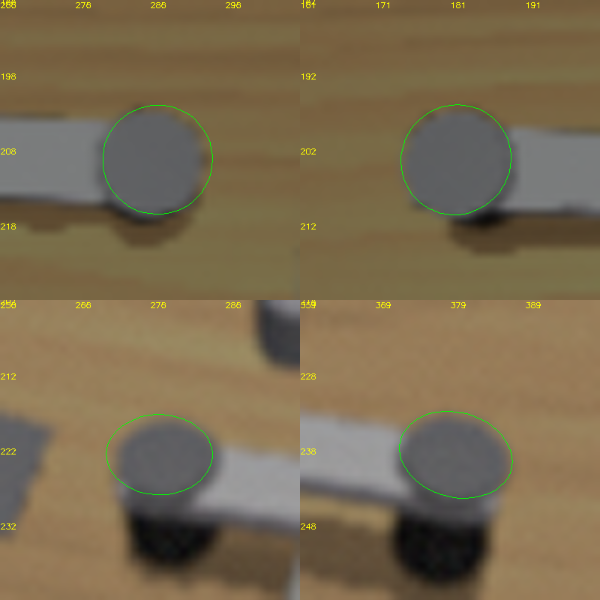

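The pads measure about (546.5, -9.5) over the short foot and (562.5, 230.5) opposite. They are 240 mm apart, as specified. That puts the foot about 112 mm ahead of the shim and 15 mm to the right of its axis. I'll push with two spread fingers to steer, so I turn the tool first.

Emit:
send_rows(translation=[[0,0,0],[0,0,0],[0,0,0],[0,0,0],[0,0,0]], dr=[[0,0,-10.5],[0,0,-10.5],[0,0,-10.5],[0,0,-10.5],[0,0,-10.5]], grip=[28,28,28,28,28])

```text
clock: 1.72
position: [210.7, -588.4, 202.9]
ee_rot: [-0.592, 0.806, -0.0, -0.0]
contact_force: [-0.5, -0.0, -0.2]
gripper_width: 27.9
```

```bash
cat >> h.py <<'E'
from scipy.spatial.transform import Rotation as R
def st():
    s=arm.read_state();M=R.from_quat(s["ee_rot"]).as_matrix();x=M[:,0]
    print("t",round(s["clock"],2),"pos",np.round(s["position"],1),"xang",round(np.degrees(np.arctan2(x[1],x[0]))%360,2),"tilt z",np.round(M[:,2],3),"F",np.round(s["contact_force"],1),"w",round(s["gripper_width"],1),"q",np.round(s["joints"],2));return s,M
def to(target):
    s,M=st();d=np.array(target)-s["position"];print("tool delta",np.round(M.T@d,1))
E
python3 -c "
from h import *
to([513,-180,200])
d=back([[280.8,232]],16,'scene');print(d)"
```

```text
t 1.73 pos [ 210.7 -588.4  202.9] xang 252.54 tilt z [-0. -0. -1.] F [-0.5 -0.  -0.2] w 27.9 q [-0.97  0.38  0.01  0.   -1.19  0.66]
tool delta [-480.3 -165.9    2.9]
[[ 5.49622593e+02 -1.57757497e-01  1.60000000e+01]]
```

```bash
python3 -c "
from h import *
st()
for n in('scene','top'):
  print(n,proj([[547,-11,48],[547,-7,16],[547,-9,48],[563,231,64],[565,237,24]],n).round(1))
print(back([[280.3,222.5],[279.8,222.4]],48,'scene'),back([[280.3,231.5],[280.3,230.5]],16,'scene'))
im=cv2.imread('pics/scene0.png')[205:245,258:303];cv2.imwrite('pics/ball.png',cv2.resize(im,None,fx=14,fy=14,interpolation=cv2.INTER_NEAREST))
g=cv2.cvtColor(cv2.imread('pics/scene0.png'),6)
print(g[218:242,268:296])
"
```

```text
t 1.73 pos [ 210.7 -588.4  202.9] xang 252.54 tilt z [-0. -0. -1.] F [-0.5 -0.  -0.2] w 27.9 q [-0.97  0.38  0.01  0.   -1.19  0.66]
scene [[276.7 222. ]
 [278.3 230.8]
 [277.5 222.1]
 [379.2 238. ]
 [378.9 249.8]]
top [[286.5 208.7]
 [285.  210.2]
 [285.6 208.7]
 [181.2 202.7]
 [182.9 204. ]]
[[546.82512791  -2.2381925   48.        ]
 [546.74424341  -3.47680306  48.        ]] [[548.2943687   -1.65321379  16.        ]
 [545.15721515  -2.23972521  16.        ]]
[[130 131 133 131 131 129 123 115 109 106 104 105 110 116 121 126 130 131
  128 128 126 127 126 126 128 128 129 131]
 [132 130 131 131 128 116 106 100  95  96  95  94  97 100 107 116 125 130
  133 129 129 127 128 128 128 128 128 127]
 [129 130 128 125 115 102  95  92  92  94  95  95  95  94  96 102 114 128
  135 135 133 130 130 129 130 129 132 129]
 [128 130 125 117 102  93  94  95  96  94  94  96  93  94  94  95 104 126
  141 140 136 133 130 132 133 134 132 132]
 [131 130 126 112  98  93  97  94  94  95  95  95  94  95  92  93 100 124
  150 150 146 142 138 140 143 142 138 133]
 [132 132 128 112  98  93  95  96  94  95  97  95 
[... 1473 characters left out ...]
125 126 126 125 111  81  61  41  30  20  23  19  21  34  48  64  76  78
   79  76  77  79  79  77  79  79  81  95]
 [127 129 129 126 117 101  86  67  52  45  43  39  44  53  67  74  77  76
   75  79  76  78  78  79  77  78  81 101]
 [127 128 129 126 122 118 104  86  76  74  70  67  66  74  79  81  81  77
   74  74  76  74  77  75  77  77  80 108]
 [128 128 128 129 124 124 115 103 100 101 101  93  84  89  99 101 100  94
   82  81  79  80  78  74  76  75  89 118]
 [125 127 127 127 128 125 121 120 118 118 117 113 105 109 119 122 118 111
  103 100 101 101  94  80  78  80  98 126]
 [123 120 124 125 126 125 125 123 122 120 125 125 122 121 124 126 124 121
  118 120 119 118 110 101  97  93 106 132]]
```

The foot is at (547, -7) in both views; the discrepancy was a label misread of mine. Next I approach the shim.

Emit:
send_rows(translation=[[0,0,0],[0,0,0],[-43.6,-26.1,0],[-43.6,-26.1,0],[-43.6,-26.1,0]], dr=[[0,0,-5.95],[0,0,-5.95],[0,0,0],[0,0,0],[0,0,0]], grip=[28,28,28,28,28])

```text
clock: 2.35
position: [302.7, -465.2, 203.0]
ee_rot: [-0.67, 0.743, -0.0, 0.0]
contact_force: [1.3, -0.2, 1.1]
gripper_width: 28.1
```

Emit:
send_rows(translation=[[-43.6,-26.1,0],[-43.6,-26.1,0],[-43.6,-26.1,0],[-43.6,-26.1,0],[-43.6,-26.1,0]], dr=[[0,0,0],[0,0,0],[0,0,0],[0,0,0],[0,0,0]], grip=[28,28,28,28,28])

```text
clock: 2.98
position: [455.2, -261.5, 203.3]
ee_rot: [-0.67, 0.743, -0.0, 0.0]
contact_force: [1.1, -0.4, -0.2]
gripper_width: 27.9
```

Emit:
send_rows(translation=[[-43.6,-26.1,0],[-43.6,-26.1,0],[0,0,0],[0,0,0],[0,0,0]], dr=[[0,0,0],[0,0,0],[0,0,0],[0,0,0],[0,0,0]], grip=[28,28,28,28,28])

```text
clock: 3.6
position: [514.5, -182.3, 203.0]
ee_rot: [-0.669, 0.743, 0.0, -0.0]
contact_force: [-0.3, -0.9, -0.8]
gripper_width: 27.8
```

```bash
python3 -c "
from h import *
to([514,-180,7])"
```

```text
t 3.6 pos [ 514.5 -182.3  203. ] xang 264.02 tilt z [-0. -0. -1.] F [-0.3 -0.9 -0.8] w 27.8 q [-0.04  0.25 -0.19  0.   -1.13 -0.06]
tool delta [ -2.3   0.7 196. ]
```

Emit:
send_rows(translation=[[0,0,50],[0,0,50],[0,0,50],[0,0,30],[0,0,16]], dr=[[0,0,-0.4],[0,0,0],[0,0,0],[0,0,0],[0,0,0]], grip=[28,28,28,28,28])

```text
clock: 4.22
position: [513.9, -182.5, 5.5]
ee_rot: [-0.672, 0.741, 0.001, -0.001]
contact_force: [-0.2, 0.3, 0.1]
gripper_width: 28.0
```

```bash
python3 - <<'E'
from h import *
st()
im=arm.get_image("scene");cv2.imwrite("pics/s1.png",cv2.resize(im[140:280,180:360,::-1],None,fx=4,fy=4))
st()
E
```

```text
t 4.22 pos [ 513.9 -182.5    5.5] xang 264.4 tilt z [-0.002  0.    -1.   ] F [-0.2  0.3  0.1] w 28.0 q [-0.04  0.48 -0.42  0.   -0.67 -0.05]
t 4.28 pos [ 513.3 -182.2    4.3] xang 264.39 tilt z [-0.004  0.001 -1.   ] F [-0.6  0.5 -1.5] w 27.7 q [-0.04  0.48 -0.42 -0.   -0.67 -0.05]
```

View pics/s1.png

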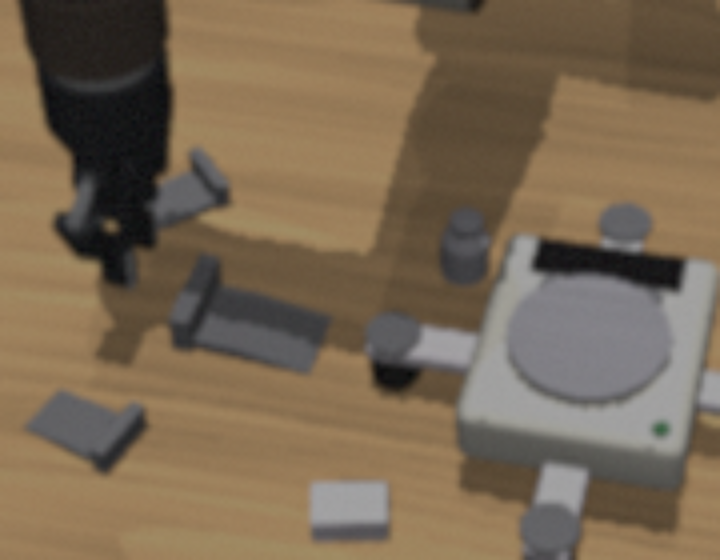

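The fingers are behind the heel and clear of everything. Advance to contact, then push along a gentle right-hand arc.

Emit:
send_rows(translation=[[-6,0,-2],[-6,0,0],[-5,0,0],[-4,0,0],[-3,0,0]], dr=[[0,0,0],[0,0,0],[0,0,0],[0,0,0],[0,0,0]], grip=[28,28,28,28,28])

```text
clock: 4.9
position: [517.6, -157.3, 9.2]
ee_rot: [-0.672, 0.74, -0.0, 0.0]
contact_force: [0.3, -0.1, 0.2]
gripper_width: 27.9
```

Emit:
send_rows(translation=[[-3,0,0],[-3,0,0],[-3,0,0],[-3,0,0],[-3,0,0]], dr=[[0,0,0.67],[0,0,0.67],[0,0,0.67],[0,0,0.67],[0,0,0.67]], grip=[28,28,28,28,28])

```text
clock: 5.52
position: [519.2, -142.6, 8.9]
ee_rot: [-0.65, 0.76, 0.0, -0.0]
contact_force: [-0.4, -0.1, -0.2]
gripper_width: 28.1
```

```bash
cat > look.py <<'E'
import sys
from h import *
tag=sys.argv[1];p0=[float(v) for v in sys.argv[2:5]]
s,M=st()
ims={n:arm.get_image(n) for n in("scene","top")}
o,D=fit(ims,p0)
V=[]
p=list(o.values())[-1]
f=np.array([547,-7]);d=f-p[:2];c,s_=np.cos(p[2]),np.sin(p[2]);print("foot in shim frame",np.round([d@[c,s_],d@[-s_,c]],1))
for n,im in ims.items():
    b=cv2.resize(im[:,:,::-1].copy(),None,fx=4,fy=4,interpolation=cv2.INTER_CUBIC)
    cs,_=cv2.findContours((cv2.resize(render(p,n,im.shape[:2]),None,fx=4,fy=4)>.5).astype(np.uint8),0,2);cv2.drawContours(b,cs,-1,(0,255,0),1)
    u=proj([545,-60,5],n)[0]*4;x,y=int(u[0]),int(u[1]);V.append(b[y-200:y+200,x-200:x+200])
cv2.imwrite(f"pics/{tag}.png",np.hstack(V))
E
python3 look.py l1 521.5 -103 1.42
```

```text
t 5.53 pos [ 519.2 -142.6    8.9] xang 261.1 tilt z [-0.  0. -1.] F [-0.4 -0.1 -0.2] w 28.1 q [ 0.03  0.46 -0.44 -0.   -0.67 -0.19]
['scene'] [ 521.477 -118.232    1.489] 209.1
['top'] [ 525.092 -120.362    1.682] 1311.6
['scene', 'top'] [ 521.587 -118.196    1.489] 1528.0
foot in shim frame [112.9 -16.2]
```

View pics/l1.png

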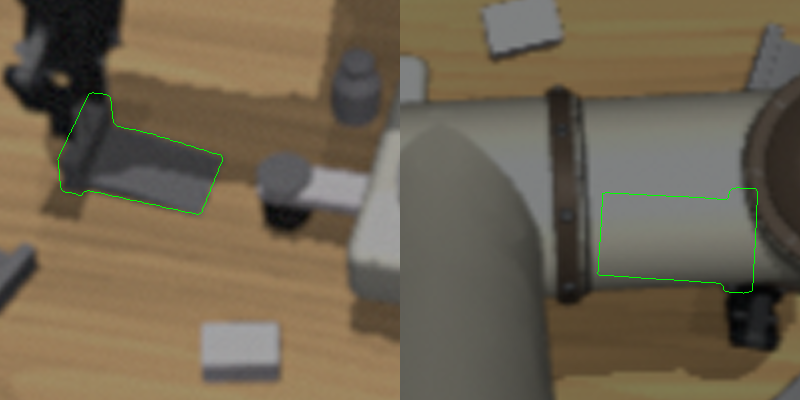

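```bash
python3 - <<'E'
from h import *
s,M=st()
im=arm.get_image("scene")
b=cv2.resize(im[:,:,::-1].copy(),None,fx=6,fy=6,interpolation=cv2.INTER_CUBIC)
P=s["position"];
for k,q in enumerate([P,P+M[:,1]*14,P-M[:,1]*14,P-M[:,0]*11]):
    u=(proj(q,"scene")[0]+.5)*6;cv2.circle(b,tuple(int(v) for v in u),4,[(0,0,255),(0,255,0),(0,255,0),(255,255,0)][k],-1)
u=proj([520,-150,20],"scene")[0]*6;x,y=int(u[0]),int(u[1])
cv2.imwrite("pics/z2.png",b[y-300:y+300,x-300:x+400])
st()
E
```

```text
t 5.62 pos [ 519.3 -142.5    8.9] xang 261.15 tilt z [ 0. -0. -1.] F [0.4 0.8 0.7] w 28.2 q [ 0.03  0.46 -0.44  0.   -0.67 -0.19]
t 5.67 pos [ 519.3 -142.6    8.9] xang 261.16 tilt z [ 0.  0. -1.] F [ 0.2  0.8 -0.6] w 27.7 q [ 0.03  0.46 -0.44 -0.   -0.67 -0.19]
```

View pics/z2.png

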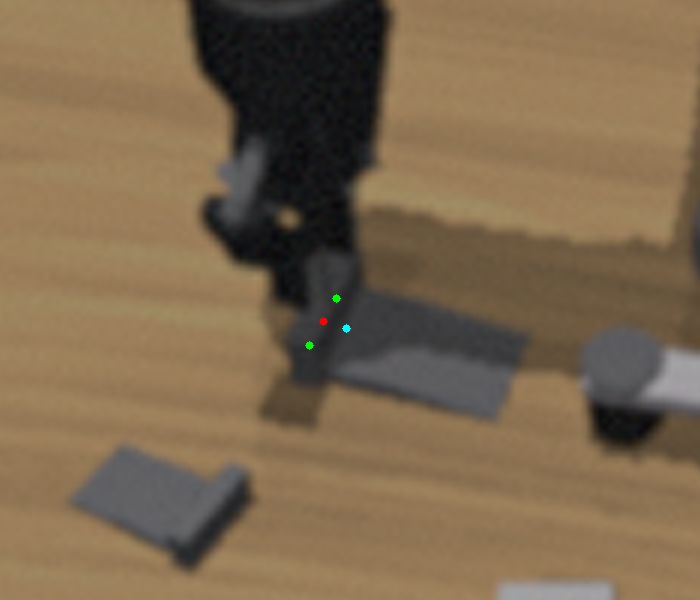

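```bash
python3 - <<'E'
from h import *
for z in(5,20,40,60): print(z,back([[209.5,209],[198,200]],z,"scene").round(0).tolist())
print(proj([[513.3,-182.2,4.3],[499,-181,4],[528,-183,4],[513,-182,60]],"scene").round(1))
a=cv2.imread("pics/s1.png")[:320,:420];cv2.imwrite("pics/s1b.png",cv2.resize(cv2.convertScaleAbs(a,alpha=2.2,beta=30),None,fx=1.8,fy=1.8,interpolation=cv2.INTER_CUBIC))
im=cv2.cvtColor(arm.get_image("scene"),4);c=im[130:250,150:300]
cv2.imwrite("pics/s2b.png",cv2.resize(cv2.convertScaleAbs(c,alpha=2.2,beta=30),None,fx=5,fy=5,interpolation=cv2.INTER_CUBIC))
E
```

```text
5 [[500.0, -198.0, 5.0], [475.0, -237.0, 5.0]]
20 [[513.0, -192.0, 20.0], [488.0, -231.0, 20.0]]
40 [[530.0, -185.0, 40.0], [506.0, -222.0, 40.0]]
60 [[548.0, -178.0, 60.0], [524.0, -214.0, 60.0]]
[[213.8 213.7]
 [215.8 209.9]
 [211.9 218. ]
 [211.8 198.7]]
```

View pics/s1b.png

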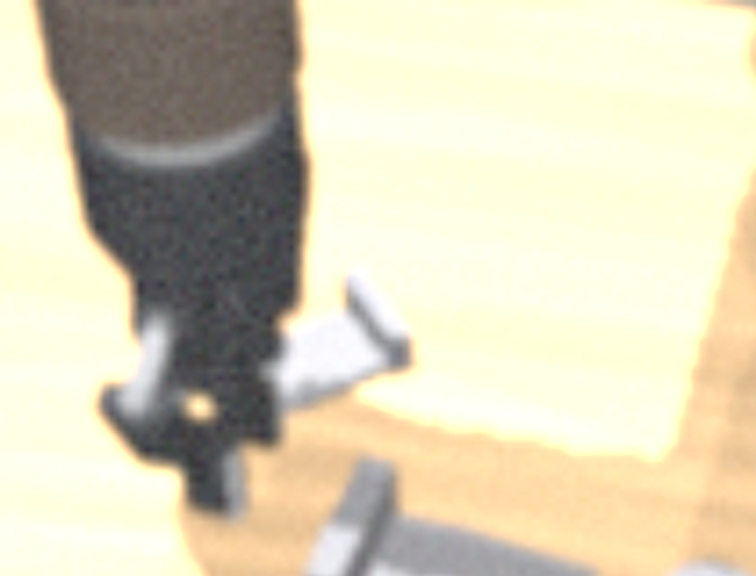

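View pics/s2b.png

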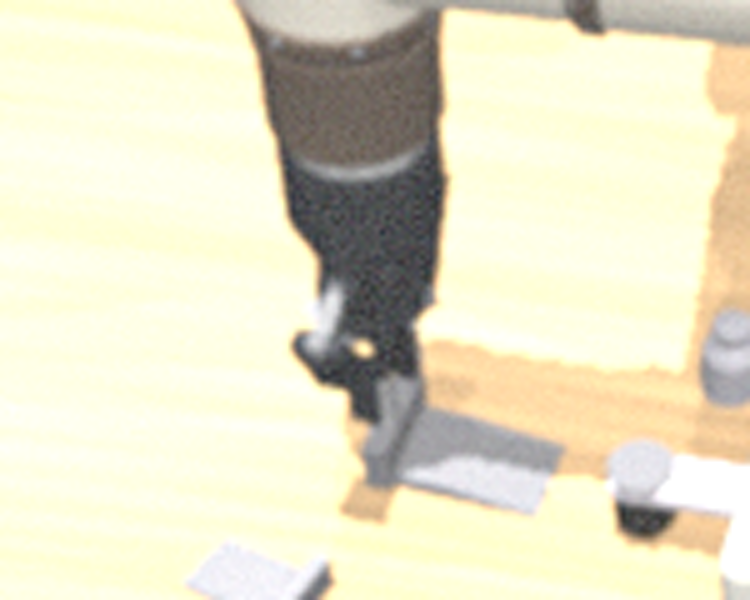

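```bash
python3 - <<'E'
from h import *
P=np.array([210.5,-587.8,201.8]);M=R.from_quat([-.1709,.98528,0,0]).as_matrix()
im=cv2.imread("pics/scene0.png")[0:100,30:150];im=cv2.resize(cv2.convertScaleAbs(im,alpha=2,beta=20),None,fx=6,fy=6,interpolation=cv2.INTER_CUBIC)
def mk(o,c):
    u=(proj(P+M@np.array(o,float),"scene")[0]+.5-[30,0])*6;cv2.circle(im,tuple(int(v) for v in u),4,c,-1)
mk([0,0,0],(0,0,255))
for y in(-1,1):
    for x in(-11,11):
        mk([x,y*43,-13],(0,255,0));mk([x,y*57,-13],(255,255,0))
cv2.imwrite("pics/g0.png",im)
E
```

```text
(no output)
```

View pics/g0.png

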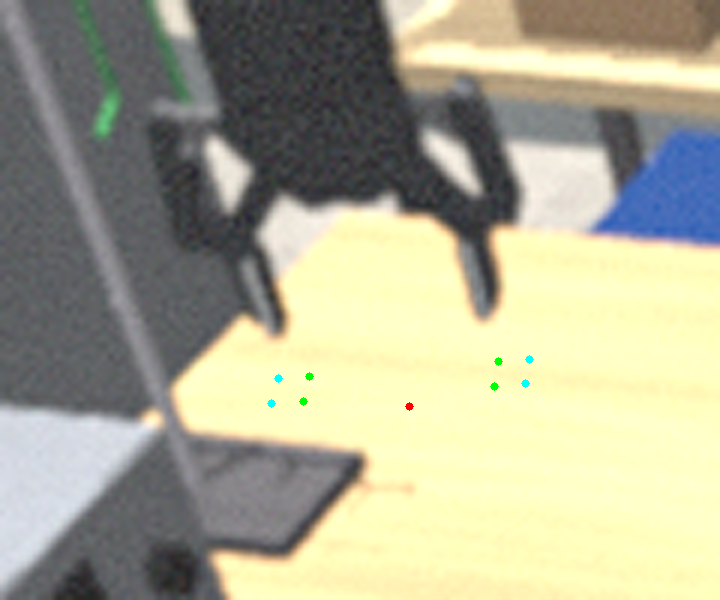

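```bash
python3 - <<'E'
from h import *
print(proj([[0,0,0],[0,0,60],[80,0,0],[0,80,0],[0,-80,0]],"scene"),proj([[0,0,0],[80,0,0],[0,80,0],[0,-80,0]],"top"))
a=cv2.imread("pics/scene0.png")[40:140,240:380];cv2.imwrite("pics/base.png",cv2.resize(a,None,fx=5,fy=5))
a=arm.get_image("top");cv2.imwrite("pics/top2.png",a[:,:,::-1])
E
```

```text
[[311.60801746 107.75818422]
 [312.74379901  91.88420665]
 [308.08143766 122.45092417]
 [336.08162909 110.54054993]
 [287.47575827 105.01462632]] [[285.45208817 449.84079215]
 [284.94481641 412.88317961]
 [250.39473621 449.98175175]
 [320.629814   449.69934854]]
```

View pics/base.png

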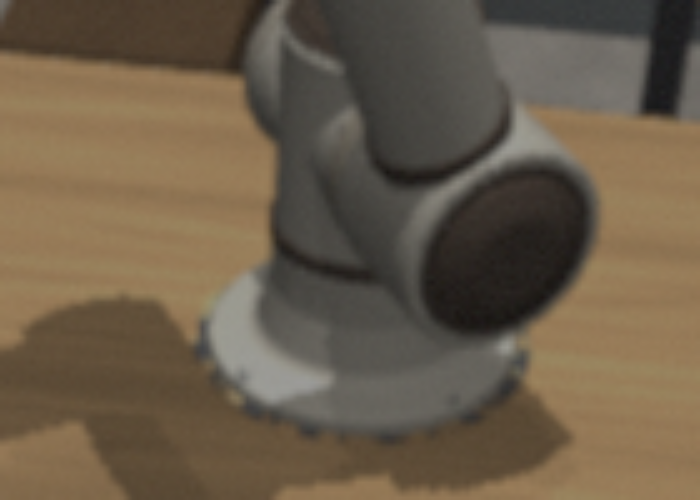

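View pics/top2.png

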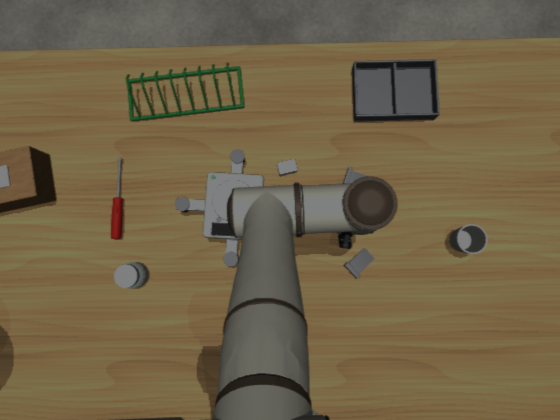

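```bash
python3 - <<'E'
from h import *
print(back([[93.1,53.7]],215,"scene"),back([[93.1,53.7]],200,"scene"))
for z in(10,30,60,90):print(z,back([[345,240],[345,247]],z,"top").round(0).tolist())
for z in(200,250,300):print(z,back([[372,205]],z,"top").round(0).tolist())
a=arm.get_image("top")[180:260,320:400,::-1];cv2.imwrite("pics/top2z.png",cv2.resize(cv2.convertScaleAbs(a,alpha=2,beta=20),None,fx=7,fy=7,interpolation=cv2.INTER_CUBIC))
st()
E
```

```text
[[ 165.11265647 -619.88232361  215.        ]] [[ 140.64010329 -636.50409294  200.        ]]
10 [[474.0, -149.0, 10.0], [457.0, -148.0, 10.0]]
30 [[473.0, -146.0, 30.0], [457.0, -146.0, 30.0]]
60 [[472.0, -143.0, 60.0], [456.0, -142.0, 60.0]]
90 [[471.0, -139.0, 90.0], [456.0, -139.0, 90.0]]
200 [[535.0, -181.0, 200.0]]
250 [[530.0, -171.0, 250.0]]
300 [[524.0, -162.0, 300.0]]
t 5.83 pos [ 519.2 -142.8    8.9] xang 261.15 tilt z [ 0. -0. -1.] F [-1.1  0.2  0.3] w 28.0 q [ 0.03  0.46 -0.44  0.   -0.67 -0.19]
```

View pics/top2z.png

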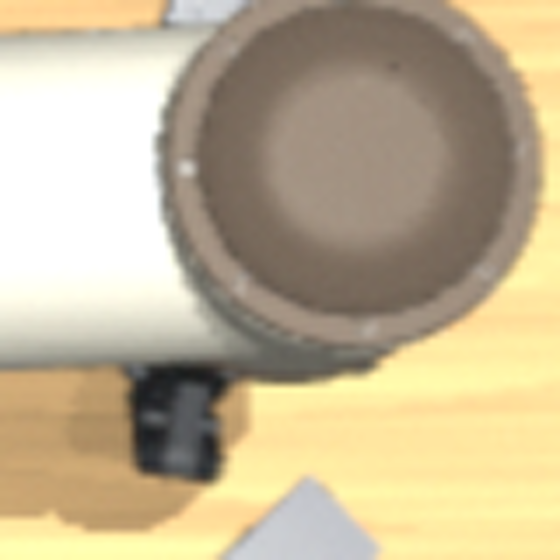

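The views disagree with the reported TCP. The visible fingertips come out about 30 mm higher than the TCP height implies, and the fingers seem to have passed over the heel without touching it. I'll back off and check before going on.

Emit:
send_rows(translation=[[10,0,0],[12,0,0],[12,0,0],[12,0,0],[9,0,0]], dr=[[0,0,0],[0,0,0],[0,0,0],[0,0,0],[0,0,0]], grip=[28,28,28,28,28])

```text
clock: 6.45
position: [510.5, -198.1, 8.9]
ee_rot: [-0.65, 0.76, -0.0, 0.0]
contact_force: [0.4, -0.1, 0.3]
gripper_width: 28.3
```

```bash
cat > mk.py <<'E'
import sys
from h import *
s,M=st();P=s["position"];im=cv2.cvtColor(arm.get_image("scene"),4)
u0=proj(P+[0,0,30],"scene")[0].astype(int)-[50,45]
c=im[u0[1]:u0[1]+100,u0[0]:u0[0]+130];c=cv2.resize(cv2.convertScaleAbs(c,alpha=2,beta=20),None,fx=6,fy=6,interpolation=cv2.INTER_CUBIC)
for dz,col in((0,(0,0,255)),(-20,(0,255,0)),(-40,(255,0,0))):
  for y in(-14,14,-28,28):
    for x in(-11,11):
      u=(proj(P+M@np.array([x,y,dz],float),"scene")[0]+.5-u0)*6;cv2.circle(c,tuple(int(v) for v in u),2,col,-1)
cv2.imwrite(f"pics/{sys.argv[1]}.png",c)
E
python3 mk.py m1;python3 look.py l2 520.5 -117.5 1.472
```

```text
t 6.45 pos [ 510.5 -198.1    8.9] xang 261.1 tilt z [ 0.  0. -1.] F [ 0.4 -0.1  0.3] w 28.3 q [-0.07  0.48 -0.42 -0.   -0.68 -0.08]
t 6.5 pos [ 510.4 -198.7    8.9] xang 261.07 tilt z [-0. -0. -1.] F [-0.3  0.1 -0.3] w 27.9 q [-0.08  0.48 -0.42  0.   -0.68 -0.08]
['scene'] [ 521.077 -117.728    1.478] 95.3
['top'] [ 526.429 -147.709    1.747] 1545.7
['scene', 'top'] [ 521.932 -117.538    1.49 ] 1658.2
foot in shim frame [112.2 -16. ]
```

View pics/m1.png

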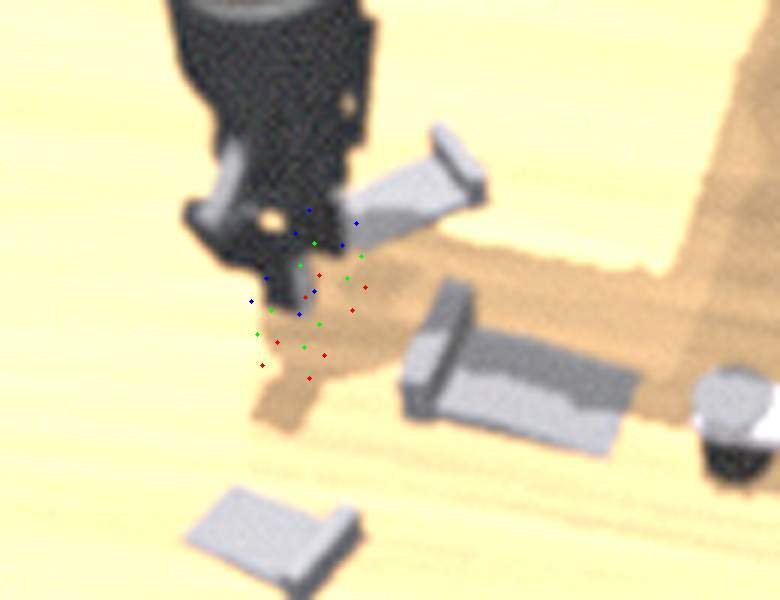

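The shim has not moved. The finger bottoms match the blue markers, about 40 mm above the reported TCP, so the real tips are near z = 45–49. I'll lower in small steps, checking force and image.

Emit:
send_rows(translation=[[0,0,4],[0,0,4],[0,0,4],[0,0,4],[0,0,4]], dr=[[0,0,-0.67],[0,0,-0.67],[0,0,-0.67],[0,0,-0.67],[0,0,-0.67]], grip=[28,28,28,28,28])

```text
clock: 7.22
position: [510.7, -197.0, -11.4]
ee_rot: [-0.673, 0.74, 0.0, -0.0]
contact_force: [0.0, 0.2, 0.7]
gripper_width: 27.7
```

```bash
python3 mk.py m2
```

```text
t 7.22 pos [ 510.7 -197.   -11.4] xang 264.55 tilt z [-0.  0. -1.] F [0.  0.2 0.7] w 27.7 q [-0.07  0.51 -0.43 -0.   -0.63 -0.02]
```

View pics/m2.png

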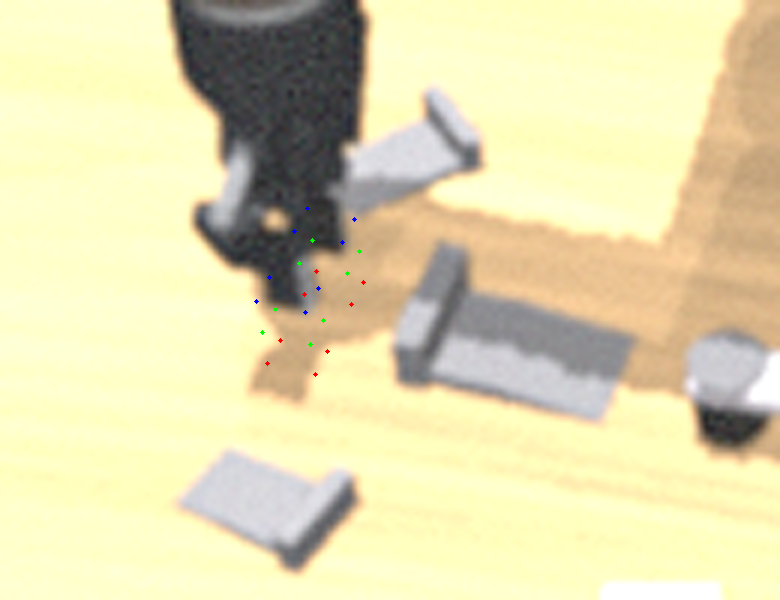

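Emit:
send_rows(translation=[[0,0,4],[0,0,4],[0,0,3],[0,0,3],[0,0,2]], dr=[[0,0,0],[0,0,0],[0,0,0],[0,0,0],[0,0,0]], grip=[28,28,28,28,28])

```text
clock: 7.9
position: [510.7, -197.1, -27.3]
ee_rot: [-0.672, 0.74, 0.0, -0.0]
contact_force: [0.9, -0.1, -0.1]
gripper_width: 27.9
```

```bash
python3 mk.py m3
```

```text
t 7.9 pos [ 510.7 -197.1  -27.3] xang 264.5 tilt z [-0.  0. -1.] F [ 0.9 -0.1 -0.1] w 27.9 q [-0.07  0.53 -0.44 -0.   -0.6  -0.02]
```

View pics/m3.png

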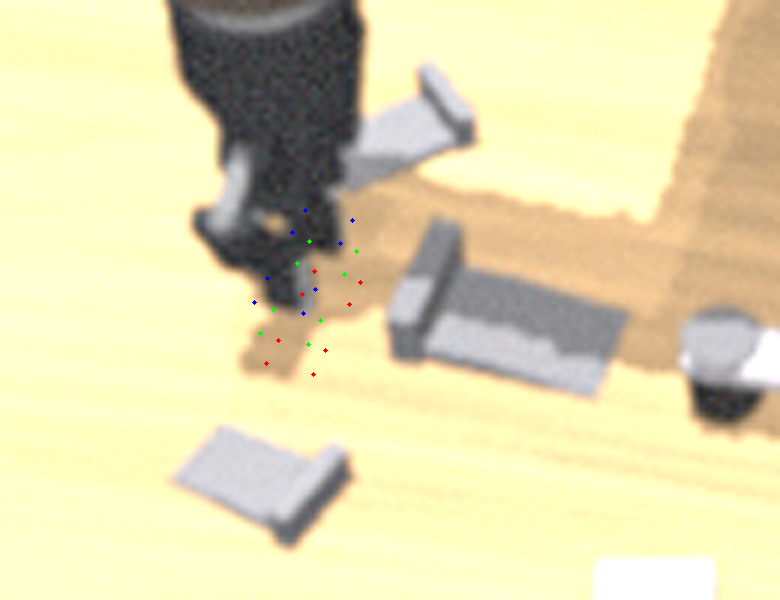

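Emit:
send_rows(translation=[[0,0,1.5],[0,0,1.5],[0,0,1.5],[0,0,1],[0,0,0.5]], dr=[[0,0,0],[0,0,0],[0,0,0],[0,0,0],[0,0,0]], grip=[28,28,28,28,28])

```text
clock: 8.57
position: [511.0, -197.2, -28.8]
ee_rot: [-0.673, 0.74, -0.001, -0.0]
contact_force: [-9.7, 5.9, 31.4]
gripper_width: 28.0
```

```bash
python3 mk.py m4
```

```text
t 8.57 pos [ 511.  -197.2  -28.8] xang 264.59 tilt z [ 0.001 -0.001 -1.   ] F [-9.7  5.9 31.4] w 28.0 q [-0.07  0.53 -0.44  0.   -0.59 -0.02]
```

View pics/m4.png

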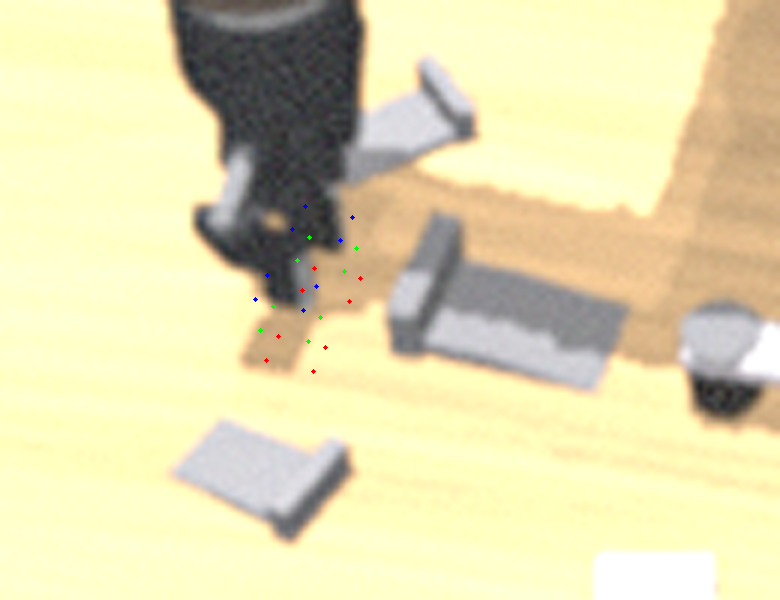

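That was the bench: contact came at a reported TCP z of about -28.5 (31 N, nothing else touched). So in reported coordinates the bench sits at about -28.5. I'll lift to a tip height of about 8 mm and advance on the heel again.

Emit:
send_rows(translation=[[0,0,-13],[-8,-1,0],[-9,-1,0],[-9,0,0],[-7,0,0]], dr=[[0,0,0],[0,0,0],[0,0,0],[0,0,0],[0,0,0]], grip=[28,28,28,28,28])

```text
clock: 9.25
position: [515.7, -163.6, -20.7]
ee_rot: [-0.673, 0.74, 0.0, -0.0]
contact_force: [0.3, 0.4, 0.4]
gripper_width: 28.0
```

Emit:
send_rows(translation=[[-2,0,0],[-2,0,0],[-2,0,0],[-2,0,0],[0,0,0]], dr=[[0,0,0],[0,0,0],[0,0,0],[0,0,0],[0,0,0]], grip=[28,28,28,28,28])

```text
clock: 9.88
position: [516.7, -156.5, -20.1]
ee_rot: [-0.672, 0.74, -0.0, 0.0]
contact_force: [0.2, -0.2, 1.4]
gripper_width: 28.2
```

```bash
sed -i 's/for n in("scene","top")}/for n in("scene",)}/' look.py; python3 look.py l3 520.8 -115 1.472
```

```text
t 9.88 pos [ 516.7 -156.5  -20.1] xang 264.49 tilt z [ 0.  0. -1.] F [ 0.2 -0.2  1.4] w 28.2 q [ 0.01  0.51 -0.46 -0.   -0.6  -0.1 ]
['scene'] [ 521.58  -116.801    1.479] 365.9
['scene'] [ 521.58  -116.801    1.479] 365.9
foot in shim frame [111.7 -15.3]
```

View pics/l3.png

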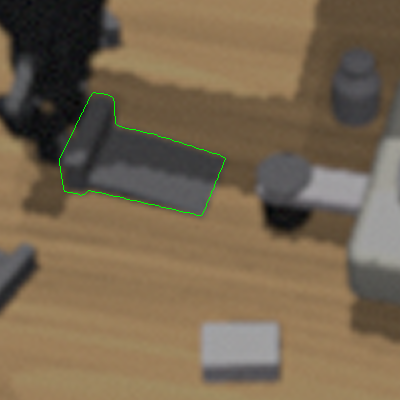

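Emit:
send_rows(translation=[[-3,0,0],[-3,0,0],[-3,0,0],[-3,0,0],[-3,0,0]], dr=[[0,0,0.66],[0,0,0.66],[0,0,0.66],[0,0,0.66],[0,0,0.66]], grip=[28,28,28,28,28])

```text
clock: 10.55
position: [518.5, -141.4, -20.1]
ee_rot: [-0.65, 0.76, -0.0, 0.0]
contact_force: [-0.2, -0.4, 1.1]
gripper_width: 27.8
```

```bash
python3 look.py l4 522 -103 1.43
```

```text
t 10.55 pos [ 518.5 -141.4  -20.1] xang 261.16 tilt z [ 0. -0. -1.] F [-0.2 -0.4  1.1] w 27.8 q [ 0.04  0.51 -0.46  0.   -0.6  -0.19]
['scene'] [ 525.826 -101.878    1.433] 405.3
['scene'] [ 525.826 -101.878    1.433] 405.3
foot in shim frame [96.9 -7.9]
```

View pics/l4.png

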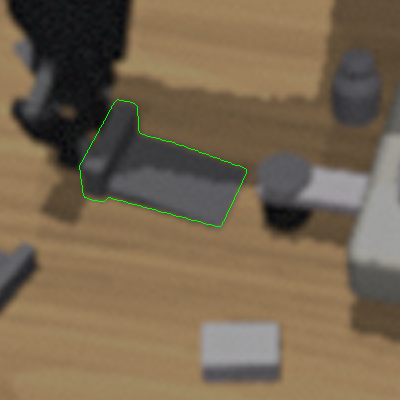

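Emit:
send_rows(translation=[[-3,0,0],[-3,0,0],[-3,0,0],[-3,0,0],[-3,0,0]], dr=[[0,0,0.8],[0,0,0.8],[0,0,0.8],[0,0,0.8],[0,0,0.8]], grip=[28,28,28,28,28])

```text
clock: 11.22
position: [521.2, -126.7, -20.1]
ee_rot: [-0.624, 0.782, -0.0, 0.0]
contact_force: [-0.7, -0.7, 0.2]
gripper_width: 28.0
```

```bash
python3 look.py l5 528 -87 1.36
```

```text
t 11.22 pos [ 521.2 -126.7  -20.1] xang 257.15 tilt z [ 0. -0. -1.] F [-0.7 -0.7  0.2] w 28.0 q [ 0.06  0.51 -0.47  0.   -0.6  -0.29]
['scene'] [531.018 -87.715   1.36 ] 438.7
['scene'] [531.018 -87.715   1.36 ] 438.7
foot in shim frame [82.3  1.3]
```

View pics/l5.png

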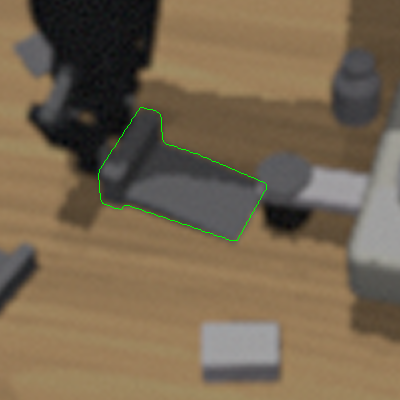

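The shim is aimed: the foot is 82 mm ahead and 1 mm off its axis. Now I drive straight.

Emit:
send_rows(translation=[[-3,0,0],[-3,0,0],[-3,0,0],[-3,0,0],[-3,0,0]], dr=[[0,0,0],[0,0,0],[0,0,0],[0,0,0],[0,0,0]], grip=[28,28,28,28,28])

```text
clock: 11.9
position: [524.5, -112.0, -20.1]
ee_rot: [-0.624, 0.782, 0.0, -0.0]
contact_force: [-0.9, 0.1, 1.0]
gripper_width: 28.1
```

Emit:
send_rows(translation=[[-3,0,0],[-3,0,0],[-3,0,0],[-3,0,0],[-3,0,0]], dr=[[0,0,0],[0,0,0],[0,0,0],[0,0,0],[0,0,0]], grip=[28,28,28,28,28])

```text
clock: 12.52
position: [526.8, -98.4, -20.1]
ee_rot: [-0.624, 0.782, 0.0, -0.001]
contact_force: [-0.7, -6.0, 0.8]
gripper_width: 28.3
```

```bash
python3 look.py l6 537 -59 1.36
```

```text
t 12.53 pos [526.8 -98.4 -20.1] xang 257.18 tilt z [-0.002 -0.001 -1.   ] F [-0.7 -6.   0.8] w 28.3 q [ 0.12  0.51 -0.47  0.   -0.6  -0.34]
['scene'] [536.127 -59.671   1.365] 505.9
['scene'] [536.127 -59.671   1.365] 505.9
foot in shim frame [53.8  0.1]
```

View pics/l6.png

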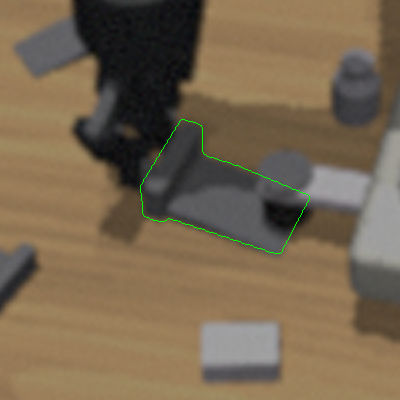

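Emit:
send_rows(translation=[[-3,0,0],[-3,0,0],[-3,0,0],[-3,0,0],[-3,0,0]], dr=[[0,0,0],[0,0,0],[0,0,0],[0,0,0],[0,0,0]], grip=[28,28,28,28,28])

```text
clock: 13.2
position: [530.3, -83.7, -20.1]
ee_rot: [-0.624, 0.782, 0.0, -0.001]
contact_force: [-0.8, -5.4, 1.5]
gripper_width: 27.7
```

Emit:
send_rows(translation=[[-3,0,0],[-3,0,0],[-3,0,0],[-2,0,0],[-2,0,0]], dr=[[0,0,0],[0,0,0],[0,0,0],[0,0,0],[0,0,0]], grip=[28,28,28,28,28])

```text
clock: 13.82
position: [533.1, -71.0, -20.1]
ee_rot: [-0.624, 0.782, 0.0, -0.001]
contact_force: [-1.5, -5.6, 1.8]
gripper_width: 28.2
```

```bash
python3 look.py l7 541 -32 1.36
```

```text
t 13.82 pos [533.1 -71.  -20.1] xang 257.18 tilt z [-0.002 -0.001 -1.   ] F [-1.5 -5.6  1.8] w 28.2 q [ 0.17  0.51 -0.46  0.   -0.6  -0.39]
['scene'] [541.846 -31.463   1.371] 626.8
['scene'] [541.846 -31.463   1.371] 626.8
foot in shim frame [25.  -0.2]
```

View pics/l7.png

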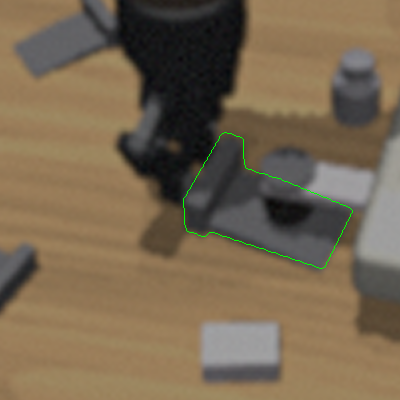

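Emit:
send_rows(translation=[[-3,0,0],[-3,0,0],[-3,0,0],[-2,0,0],[-2,0,0]], dr=[[0,0,0],[0,0,0],[0,0,0],[0,0,0],[0,0,0]], grip=[28,28,28,28,28])

```text
clock: 14.5
position: [536.0, -58.4, -20.1]
ee_rot: [-0.624, 0.782, 0.0, -0.001]
contact_force: [-2.0, -6.8, 1.6]
gripper_width: 27.6
```

Emit:
send_rows(translation=[[-1.2,0,0],[-1.2,0,0],[-1.2,0,0],[-1.2,0,0],[-1.2,0,0]], dr=[[0,0,0],[0,0,0],[0,0,0],[0,0,0],[0,0,0]], grip=[28,28,28,28,28])

```text
clock: 15.12
position: [536.7, -53.5, -20.1]
ee_rot: [-0.624, 0.782, 0.0, -0.002]
contact_force: [-1.1, -9.0, 3.0]
gripper_width: 28.2
```

```bash
python3 look.py l8 545 -14 1.36
```

```text
t 15.12 pos [536.7 -53.5 -20.1] xang 257.16 tilt z [-0.003 -0.002 -1.   ] F [-1.1 -9.   3. ] w 28.2 q [ 0.2   0.51 -0.46  0.   -0.61 -0.43]
['scene'] [544.852  -2.227   1.232] 776.6
['scene'] [544.852  -2.227   1.232] 776.6
foot in shim frame [-3.8 -3.6]
```

View pics/l8.png

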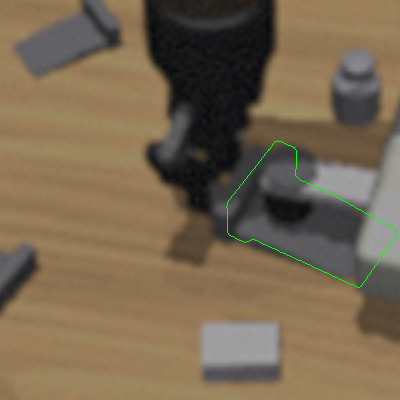

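```bash
cat > ov.py <<'E'
import sys
from h import *
s,M=st();p=[float(v) for v in sys.argv[2:5]]
im=arm.get_image("scene");n="scene"
b=cv2.resize(cv2.convertScaleAbs(im[:,:,::-1].copy(),alpha=1.6,beta=15),None,fx=8,fy=8,interpolation=cv2.INTER_CUBIC)
c,s_=np.cos(p[2]),np.sin(p[2])
for h,col in zip(hulls(),((0,255,0),(255,255,0))):
    w=np.c_[h[:,0]*c-h[:,1]*s_+p[0],h[:,0]*s_+h[:,1]*c+p[1],h[:,2]]
    q=np.round((proj(w,n)+.5)*8).astype(np.int32);cv2.polylines(b,[cv2.convexHull(q)],True,col,1)
t=np.linspace(0,6.28,40)
for cen,z,r,col in(((546.5,-9.5),48,17,(0,0,255)),((547,-7),56,17,(0,255,255)),((547,-7),24,16,(255,0,255))):
    q=np.round((proj(np.c_[cen[0]+r*np.cos(t),cen[1]+r*np.sin(t),0*t+z],n)+.5)*8).astype(np.int32);cv2.polylines(b,[q],True,col,1)
u=proj([545,-10,25],n)[0]*8;x,y=int(u[0]),int(u[1]);cv2.imwrite(f"pics/{sys.argv[1]}.png",b[y-280:y+280,x-330:x+330])
E
python3 ov.py o1 545.7 -14 1.362
```

```text
t 15.18 pos [536.8 -53.3 -20.2] xang 257.17 tilt z [-0.003 -0.002 -1.   ] F [-2.3 -8.9  2.9] w 28.1 q [ 0.2   0.51 -0.46  0.   -0.61 -0.43]
```

View pics/o1.png

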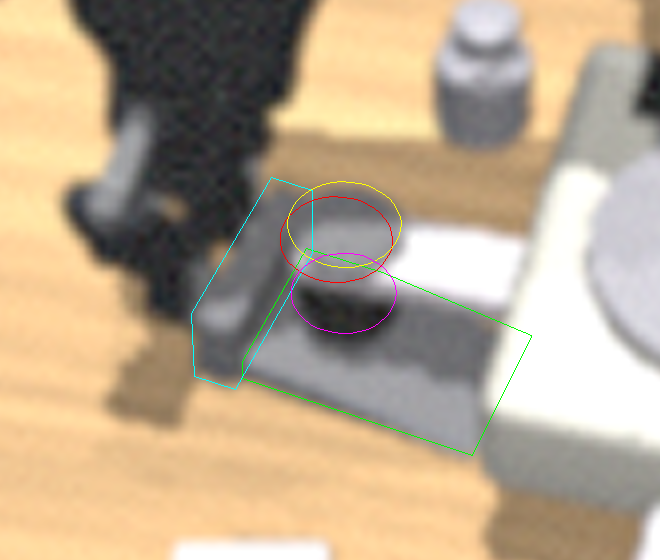

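The overlay matches: the shim is at (545.7, -14), the foot is now up on the land, and the balance has not moved. About 7 mm remains to heel contact.

Emit:
send_rows(translation=[[-0.8,0,0],[-0.8,0,0],[-0.8,0,0],[-0.8,0,0],[-0.8,0,0]], dr=[[0,0,0],[0,0,0],[0,0,0],[0,0,0],[0,0,0]], grip=[28,28,28,28,28])

```text
clock: 15.85
position: [537.4, -49.8, -20.2]
ee_rot: [-0.624, 0.782, 0.0, -0.002]
contact_force: [-1.6, -11.2, 3.3]
gripper_width: 27.9
```

```bash
python3 ov.py o2 546.6 -10.2 1.362
```

```text
t 15.85 pos [537.4 -49.8 -20.2] xang 257.15 tilt z [-0.004 -0.002 -1.   ] F [ -1.6 -11.2   3.3] w 27.9 q [ 0.21  0.51 -0.45  0.   -0.61 -0.43]
```

View pics/o2.png

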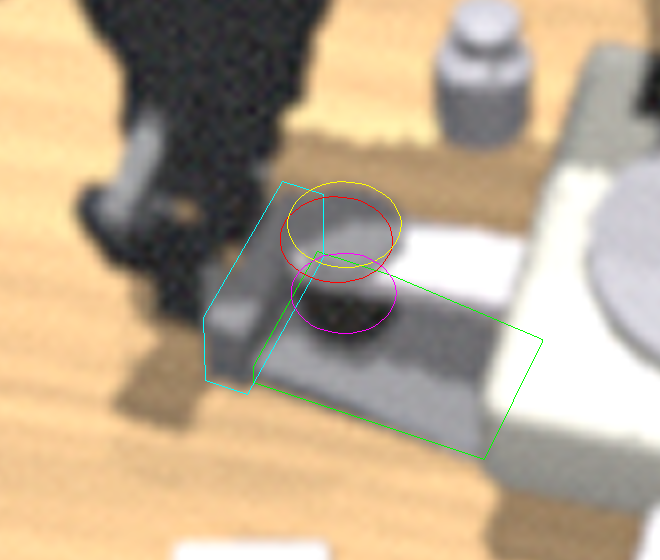

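Emit:
send_rows(translation=[[-0.5,0,0],[-0.5,0,0],[-0.5,0,0],[0,0,0],[0,0,0]], dr=[[0,0,0],[0,0,0],[0,0,0],[0,0,0],[0,0,0]], grip=[28,28,28,28,28])

```text
clock: 16.52
position: [537.7, -48.2, -20.1]
ee_rot: [-0.624, 0.782, 0.0, -0.002]
contact_force: [-2.4, -9.8, 3.6]
gripper_width: 27.7
```

```bash
python3 ov.py o3 546.7 -8.7 1.362
```

```text
t 16.52 pos [537.7 -48.2 -20.1] xang 257.16 tilt z [-0.004 -0.002 -1.   ] F [-2.4 -9.8  3.6] w 27.7 q [ 0.21  0.51 -0.45  0.   -0.61 -0.44]
```

View pics/o3.png

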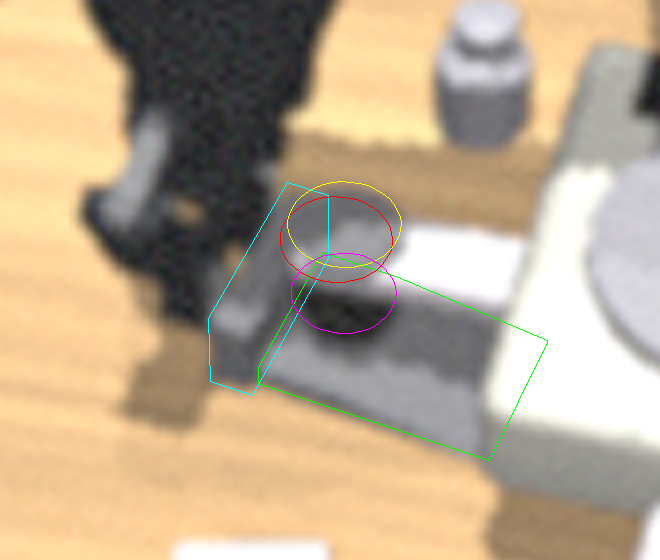

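Emit:
send_rows(translation=[[-0.4,0,0],[-0.4,0,0],[-0.4,0,0],[-0.3,0,0],[0,0,0]], dr=[[0,0,0],[0,0,0],[0,0,0],[0,0,0],[0,0,0]], grip=[28,28,28,28,28])

```text
clock: 17.2
position: [538.0, -46.8, -20.1]
ee_rot: [-0.624, 0.782, 0.0, -0.002]
contact_force: [-1.7, -9.3, 3.9]
gripper_width: 28.5
```

Emit:
send_rows(translation=[[-0.4,0,0],[-0.4,0,0],[-0.4,0,0],[-0.4,0,0],[0,0,0]], dr=[[0,0,0],[0,0,0],[0,0,0],[0,0,0],[0,0,0]], grip=[28,28,28,28,28])

```text
clock: 17.82
position: [538.3, -45.3, -20.1]
ee_rot: [-0.624, 0.782, 0.0, -0.002]
contact_force: [-1.7, -8.7, 2.5]
gripper_width: 28.2
```

```bash
python3 ov.py o4 547.3 -5.8 1.362
```

```text
t 17.82 pos [538.3 -45.3 -20.1] xang 257.16 tilt z [-0.004 -0.002 -1.   ] F [-1.7 -8.7  2.5] w 28.2 q [ 0.22  0.51 -0.45  0.   -0.61 -0.44]
```

View pics/o4.png

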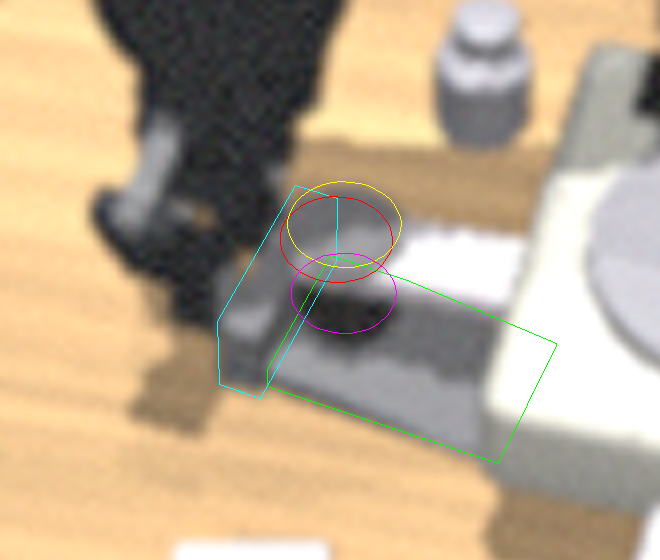

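The shim is home to within about 1–2 mm, and the balance has not moved. I retreat straight back, then lift.

Emit:
send_rows(translation=[[4,0,0],[12,0,0],[20,0,0],[15,0,-10],[0,0,-50]], dr=[[0,0,0],[0,0,0],[0,0,0],[0,0,0],[0,0,0]], grip=[28,28,28,28,28])

```text
clock: 18.5
position: [525.8, -95.0, 38.3]
ee_rot: [-0.623, 0.782, 0.002, -0.003]
contact_force: [1.0, 0.4, 1.5]
gripper_width: 28.0
```

Emit:
send_rows(translation=[[0,0,-50],[0,0,-50],[0,0,-40],[0,0,0],[0,0,0]], dr=[[0,0,0],[0,0,0],[0,0,0],[0,0,0],[0,0,0]], grip=[0,0,0,0,0])

```text
clock: 19.12
position: [528.0, -93.6, 179.7]
ee_rot: [-0.623, 0.782, 0.0, -0.0]
contact_force: [-0.1, -1.1, -1.1]
gripper_width: -0.1
```

```bash
python3 ov.py o5 547.3 -5.8 1.362; python3 -c "
from h import *
to([563,231,100])
for n in('scene','top'):
  cv2.imwrite('pics/%s5.png'%n,arm.get_image(n)[:,:,::-1])
  for t in ('check_pad','pan','shim','short_foot'): print(n,t,[(np.round(d['xyz']).tolist(),round(d['confidence'],2)) for d in arm.place_of(t,n)])
"
```

```text
t 19.12 pos [528.  -93.6 179.7] xang 257.14 tilt z [-0.     0.001 -1.   ] F [-0.1 -1.1 -1.1] w -0.1 q [ 0.13  0.25 -0.24 -0.   -1.07 -0.35]
t 19.18 pos [527.7 -93.5 179. ] xang 257.15 tilt z [-0.002  0.    -1.   ] F [ 0.2  0.7 -0.3] w 0.2 q [ 0.13  0.25 -0.25 -0.   -1.07 -0.35]
tool delta [-324.2   37.6   79. ]
scene check_pad [([562.0, 235.0, 54.0], 0.92)]
scene pan [([564.0, 113.0, 89.0], 0.6)]
scene shim [([550.0, -3.0, -3.0], 0.61), ([627.0, -172.0, -0.0], 0.6), ([419.0, -176.0, -2.0], 0.53), ([548.0, -10.0, 21.0], 0.25)]
scene short_foot [([546.0, -7.0, 21.0], 0.7)]
top check_pad []
top pan []
top shim [([416.0, -173.0, 1.0], 0.78)]
top short_foot []
```

View pics/o5.png

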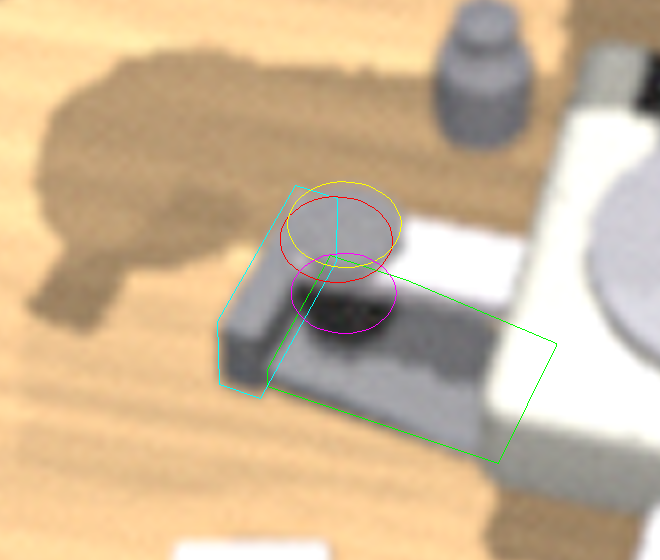

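View pics/scene5.png

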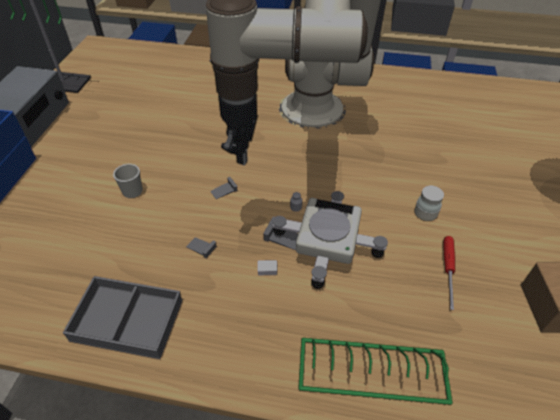

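The foot (547, -7) sits over the shim origin (547, -6), and the check pad is at about z = 54, so the balance is level. I go over to the pad with the fingers shut.

Emit:
send_rows(translation=[[-40,4.7,0],[-46,5.4,0],[-46,5.4,0],[-46,5.4,0],[-46,5.4,0]], dr=[[0,0,0],[0,0,0],[0,0,0],[0,0,0],[0,0,0]], grip=[0,0,0,0,0])

```text
clock: 20.3
position: [552.9, 132.8, 180.0]
ee_rot: [-0.624, 0.781, -0.0, 0.0]
contact_force: [0.9, -0.6, -0.2]
gripper_width: 0.3
```

Emit:
send_rows(translation=[[-46,5.4,0],[-46,5.4,0],[-10,0.5,0],[0,0,40],[0,0,40]], dr=[[0,0,0],[0,0,0],[0,0,0],[0,0,0],[0,0,0]], grip=[0,0,0,0,0])

```text
clock: 20.92
position: [564.5, 233.0, 99.4]
ee_rot: [-0.624, 0.782, 0.0, 0.001]
contact_force: [-0.2, 0.5, -0.2]
gripper_width: -0.0
```

```bash
python3 -c "
from h import *
to([563,233,60])
im=arm.get_image('scene');u=proj([563,233,70],'scene')[0].astype(int)
cv2.imwrite('pics/c1.png',cv2.resize(im[u[1]-60:u[1]+50,u[0]-70:u[0]+70,::-1],None,fx=5,fy=5,interpolation=cv2.INTER_CUBIC))"
```

```text
t 20.93 pos [564.5 233.   99.4] xang 257.19 tilt z [ 0.001  0.001 -1.   ] F [-0.2  0.5 -0.2] w -0.0 q [ 0.66  0.45 -0.17 -0.   -0.95 -0.88]
tool delta [ 0.4  1.5 39.4]
```

View pics/c1.png

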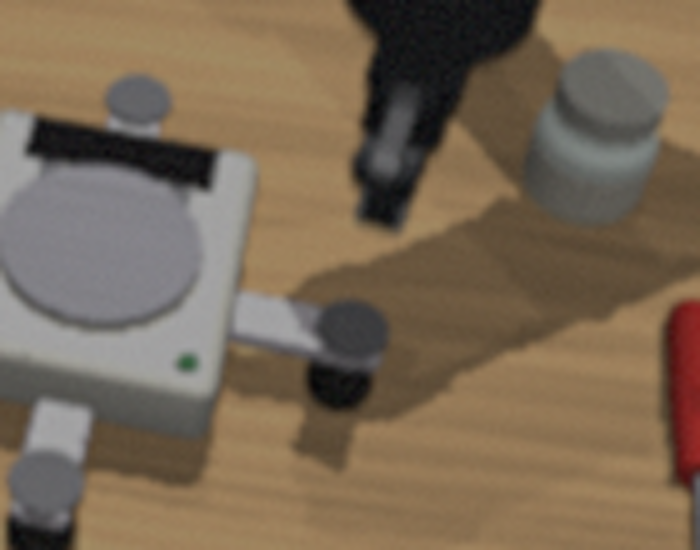

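Emit:
send_rows(translation=[[0,0,15],[0,0,15],[0,0,10],[0,0,6],[0,0,4]], dr=[[0,0,0],[0,0,0],[0,0,0],[0,0,0],[0,0,0]], grip=[0,0,0,0,0])

```text
clock: 21.6
position: [564.6, 233.3, 50.0]
ee_rot: [-0.624, 0.782, -0.0, 0.0]
contact_force: [-0.3, 0.1, -0.2]
gripper_width: 0.3
```

Emit:
send_rows(translation=[[0,0,1.5],[0,0,1.5],[0,0,1.5],[0,0,1],[0,0,0.5]], dr=[[0,0,0],[0,0,0],[0,0,0],[0,0,0],[0,0,0]], grip=[0,0,0,0,0])

```text
clock: 22.22
position: [564.4, 233.1, 43.9]
ee_rot: [-0.624, 0.782, 0.0, 0.0]
contact_force: [0.5, 0.8, -0.1]
gripper_width: 0.2
```

```bash
cat > c.py <<'E'
import sys
from h import *
st()
im=arm.get_image('scene');u=proj([563,233,70],'scene')[0].astype(int)
cv2.imwrite(f'pics/{sys.argv[1]}.png',cv2.resize(im[u[1]-60:u[1]+50,u[0]-70:u[0]+70,::-1],None,fx=5,fy=5,interpolation=cv2.INTER_CUBIC))
E
python3 c.py c2
```

```text
t 22.23 pos [564.4 233.1  43.9] xang 257.2 tilt z [ 0.  0. -1.] F [ 0.5  0.8 -0.1] w 0.2 q [ 0.66  0.51 -0.22 -0.   -0.83 -0.88]
```

View pics/c2.png

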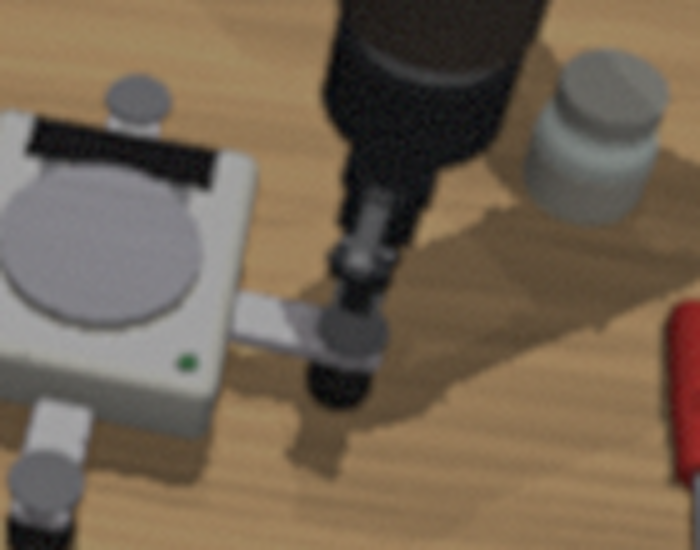

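Emit:
send_rows(translation=[[0,0,1.2],[0,0,1.2],[0,0,1.2],[0,0,1.2],[0,0,1]], dr=[[0,0,0],[0,0,0],[0,0,0],[0,0,0],[0,0,0]], grip=[0,0,0,0,0])

```text
clock: 22.9
position: [564.4, 233.1, 38.0]
ee_rot: [-0.624, 0.782, 0.0, -0.0]
contact_force: [0.3, 0.7, 0.7]
gripper_width: -0.3
```

Emit:
send_rows(translation=[[0,0,0.8],[0,0,0.8],[0,0,0.6],[0,0,0.5],[0,0,0.3]], dr=[[0,0,0],[0,0,0],[0,0,0],[0,0,0],[0,0,0]], grip=[0,0,0,0,0])

```text
clock: 23.52
position: [564.4, 233.1, 35.1]
ee_rot: [-0.624, 0.782, -0.0, -0.0]
contact_force: [-0.2, 0.7, 0.2]
gripper_width: -0.1
```

```bash
python3 c.py c3
```

```text
t 23.52 pos [564.4 233.1  35.1] xang 257.2 tilt z [-0. -0. -1.] F [-0.2  0.7  0.2] w -0.1 q [ 0.66  0.52 -0.23  0.   -0.82 -0.88]
```

View pics/c3.png

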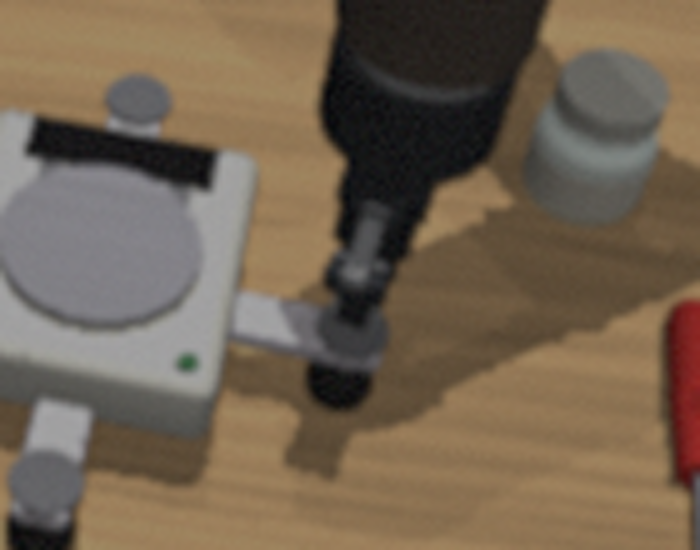

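Emit:
send_rows(translation=[[0,0,0.6],[0,0,0.6],[0,0,0.5],[0,0,0.5],[0,0,0.3]], dr=[[0,0,0],[0,0,0],[0,0,0],[0,0,0],[0,0,0]], grip=[0,0,0,0,0])

```text
clock: 24.2
position: [564.4, 233.1, 32.6]
ee_rot: [-0.624, 0.782, -0.0, -0.0]
contact_force: [-0.5, 0.1, -0.8]
gripper_width: -0.1
```

Emit:
send_rows(translation=[[0,0,0.5],[0,0,0.4],[0,0,0.4],[0,0,0.2],[0,0,0]], dr=[[0,0,0],[0,0,0],[0,0,0],[0,0,0],[0,0,0]], grip=[0,0,0,0,0])

```text
clock: 24.82
position: [564.4, 233.1, 31.1]
ee_rot: [-0.624, 0.782, 0.0, 0.0]
contact_force: [-0.3, -0.6, 0.2]
gripper_width: -0.3
```

Emit:
send_rows(translation=[[0,0,0.5],[0,0,0.5],[0,0,0.5],[0,0,0.3],[0,0,0]], dr=[[0,0,0],[0,0,0],[0,0,0],[0,0,0],[0,0,0]], grip=[0,0,0,0,0])

```text
clock: 25.45
position: [564.4, 233.1, 29.3]
ee_rot: [-0.624, 0.782, 0.0, -0.0]
contact_force: [0.3, -0.1, 0.6]
gripper_width: -0.1
```

Emit:
send_rows(translation=[[0,0,0.5],[0,0,0.5],[0,0,0.3],[0,0,0.2],[0,0,0]], dr=[[0,0,0],[0,0,0],[0,0,0],[0,0,0],[0,0,0]], grip=[0,0,0,0,0])

```text
clock: 26.08
position: [564.4, 233.1, 27.8]
ee_rot: [-0.624, 0.782, 0.0, -0.0]
contact_force: [-0.4, 0.1, -0.8]
gripper_width: 0.4
```

```bash
python3 c.py c4
```

```text
t 26.07 pos [564.4 233.1  27.8] xang 257.2 tilt z [-0. -0. -1.] F [-0.4  0.1 -0.8] w 0.4 q [ 0.66  0.53 -0.24 -0.   -0.8  -0.88]
```

View pics/c4.png

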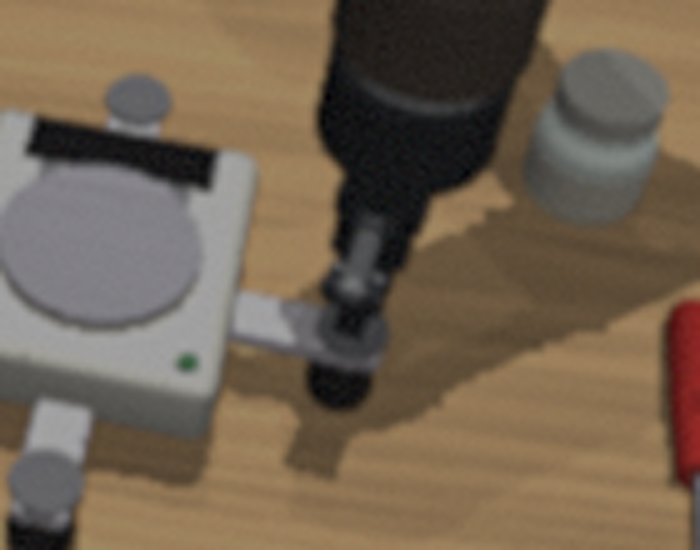

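Emit:
send_rows(translation=[[0,0,0.4],[0,0,0.4],[0,0,0.4],[0,0,0.2],[0,0,0]], dr=[[0,0,0],[0,0,0],[0,0,0],[0,0,0],[0,0,0]], grip=[0,0,0,0,0])

```text
clock: 26.75
position: [564.5, 233.2, 27.4]
ee_rot: [-0.624, 0.781, -0.0, 0.0]
contact_force: [-1.5, -0.7, 5.9]
gripper_width: 0.2
```

Contact with 5.9 N on the pad. I hold briefly, take a picture, then withdraw.

```bash
python3 c.py c5; python3 ov.py o6 547.3 -5.8 1.362
```

```text
t 26.75 pos [564.5 233.2  27.4] xang 257.22 tilt z [ 0.001  0.    -1.   ] F [-1.5 -0.7  5.9] w 0.2 q [ 0.66  0.53 -0.24  0.   -0.8  -0.88]
t 26.8 pos [564.5 233.2  27.4] xang 257.22 tilt z [ 0.001  0.    -1.   ] F [-1.7 -0.8  6.3] w -0.1 q [ 0.66  0.53 -0.24  0.   -0.8  -0.88]
```

Emit:
send_rows(translation=[[0,0,0],[0,0,0],[0,0,-5],[0,0,-30],[0,0,-50]], dr=[[0,0,0],[0,0,0],[0,0,0],[0,0,0],[0,0,0]], grip=[0,0,0,0,0])

```text
clock: 27.48
position: [563.1, 232.3, 110.2]
ee_rot: [-0.624, 0.782, 0.0, -0.003]
contact_force: [0.9, 0.0, -0.3]
gripper_width: 0.7
```

Emit:
send_rows(translation=[[0,0,-50],[0,0,-30],[0,0,0],[0,0,0],[0,0,0]], dr=[[0,0,0],[0,0,0],[0,0,0],[0,0,0],[0,0,0]], grip=[0,0,0,0,0])

```text
clock: 28.1
position: [563.7, 232.7, 189.7]
ee_rot: [-0.624, 0.782, 0.0, -0.002]
contact_force: [-0.4, -0.2, -0.3]
gripper_width: -0.1
```

```bash
python3 ov.py o7 547.3 -5.8 1.362; python3 -c "
from h import *
cv2.imwrite('pics/scene7.png',arm.get_image('scene')[:,:,::-1])
for t in ('check_pad','pan','shim','short_foot','weight','spacer','jar','screwdriver','cup'): print(t,[(np.round(d['xyz']).tolist(),round(d['confidence'],2)) for d in arm.place_of(t,'scene')])
a=cv2.imread('pics/scene5.png');b=cv2.imread('pics/scene7.png')
print(cv2.absdiff(a,b)[195:300,262:330].mean())
"
```

```text
t 28.1 pos [563.7 232.7 189.7] xang 257.19 tilt z [-0.003 -0.002 -1.   ] F [-0.4 -0.2 -0.3] w -0.1 q [ 0.66  0.37 -0.05 -0.   -1.16 -0.88]
check_pad [([564.0, 235.0, 56.0], 0.7)]
pan [([564.0, 112.0, 92.0], 0.75)]
shim [([418.0, -177.0, -3.0], 0.86), ([549.0, -3.0, -2.0], 0.76), ([628.0, -170.0, -3.0], 0.74), ([546.0, -9.0, 21.0], 0.53)]
short_foot [([549.0, -9.0, 25.0], 0.63)]
weight [([448.0, 21.0, 2.0], 0.46)]
spacer [([654.0, -11.0, -0.0], 0.68)]
jar [([401.0, 352.0, -2.0], 0.88), ([547.0, -7.0, 24.0], 0.16)]
screwdriver [([591.0, 396.0, -3.0], 0.91), ([562.0, 234.0, 57.0], 0.67)]
cup [([474.0, -424.0, -5.0], 0.9)]
8.884173669467787
```

View pics/o7.png

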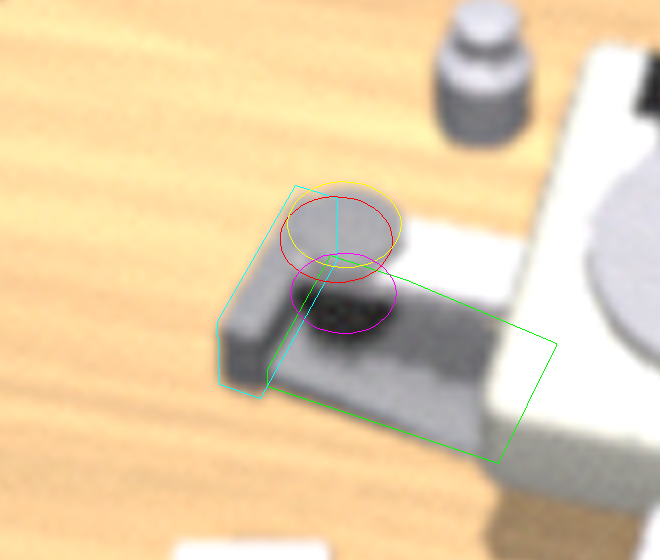

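View pics/scene7.png

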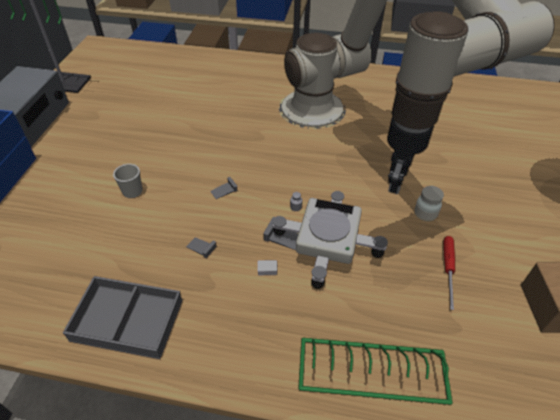

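Everything stands in place, and the outlines before and after the press coincide. The press held about 6 N for roughly 0.4 s. Handing in.

```bash
python3 -c "
from bench import arm
print(arm.job_done())"
```

```text
the job is handed in; nothing more can be done
None
```

I pushed the large (90 mm) shim thin end first under the short foot, using two spread fingers along a slight right-hand arc and then straight. I then backed off and pressed the opposite pad with about 6 N for roughly 0.4 s. The job is handed in at about 28 s; no verdict was reported.

**Last checks**
- **Shim and foot:** the shim's origin is about (547, -6) mm and the foot's centre about (547 to 549, -7 to -9), so they are within about 4 mm of each other.
- **Level:** the pan measures z = 92 and the check pad z = 56, the level values given. No rocking showed during the press, and the shim and foot looked the same after it as before.
- **Balance and bystanders:** the balance and all five bystanders are within measuring error of where they started. The robot was clear of everything, with the gripper raised above the pad.

**What disagreed**
- **Fingertip height:** the real fingertips sit about 28 mm above the reported TCP. My first approach passed over the heel without moving anything. I corrected this by touching the bench once, which briefly read about 31 N.
- **Heel contact:** the push held at about 9 to 11 N and never rose steeply, so I stopped by position. Firm heel contact is not confirmed, and a gap of 1 to 2 mm may remain.
- **Top camera:** the arm blocked the top view during the pushing and final checks, so those come from the scene camera alone.

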